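# Pour settlement rods into the grooved drawer of an imaging cabinet

## Robot

A 6-joint arm with a two-finger parallel gripper is mounted at the origin on the work surface. World frame = base frame: x ahead of the robot, y to its left, z up, the work surface at z = 0. Lengths are in mm, angles in degrees, forces in N, time in s.
With the tool pointing down it reaches from about 300 to 850 mm from the base axis. Payload 4.2 kg.
Tool frame: the origin (TCP) lies on the front face of the gripper's body, between the roots of the fingers; the fingertips stand 78 mm ahead of it and the grasp point (between the pads) lies 60 mm ahead of it; x points along the fingers, y is the direction in which the jaws open and shut, and the axes are right-handed (so a half turn about x gives the same grasp; the last joint's range is limited). The gripper opens to 91 mm and grips with 3 to 60 N. Pads are 32 mm wide; open, the fingers measure 118 mm over their backs; the gripper's body (76 mm by 178 mm) begins 60 mm behind the grasp point.
Start: joints at [65.776, 18.312, 89.639, -0, 72.044, -1.146], TCP at [225.398, 528.99, 292.276] pointing down, gripper open.
Joint ranges: [-177.97, 177.97], [-48.28, 115.42], [12.27, 149.76], [-77.06, 257.06], [2.81, 150.46], [-146.56, 146.56]. Speed limits (degrees/s): [147.25, 147.25, 180, 180, 180, 180].

## Interface

Orientations are given as [roll, pitch, yaw] about the fixed x, y, z axes, in that order (R = Rz(yaw) Ry(pitch) Rx(roll)).
In Python, from workcell import status, viewer, env gives the robot as it stands. The module is installed in compiled form; this text tells all that it offers.
- The arm moves only by the tool move_arm, never from a script. Its argument "moves" is a list of rows, each a list of 3 entries, a list of its own where there are three numbers: the shift along the tool's x, y, z in cm, then the turn about the tool's x in rad, then the gripper's target within -1 to 1 (fully open at 1, half-way at 0, shut at -1). A call has 1 to 20 rows; each row is the pose to reach, as a shift and turn from the pose commanded when the call began, along the tool's axes at that moment; what a row does not reach only later rows make up. A row lasts 1/8 s, in which the tool goes at most 62.5 mm and 10.7 degrees, less where a joint would pass 70% of its speed; a pose out of reach is approached as far as the arm can. A call with a gripper value outside its range is refused whole. The fingers move at their own pace and stop on an object; "force" is the grip in N (left out, the last holds). Time passes only in rows, so rows that repeat a pose let the fingers close. It gives the time, the measured TCP pose, the force and the opening at its end, in the units of the state.
- status.state(): the state, without advancing time (a new reading comes with each control period).
- viewer.grab_frame(name): name is "scene" or "top" or "wrist"; returns the picture (400x640x3 uint8, red, green, blue); there is no depth.
- viewer.get_calibration(name): a dict with "camera_matrix" (3x3 intrinsics, pixels), "eye" and "rotation" of the camera in the world. Camera axes: x right, y down, z forward; pixel columns grow to the right and rows downward; lengths in mm; the calibration is good to about 2 mm. A picture is of the moment at which its call begins: read the wrist's pose just before it. get_calibration takes no time and is no camera call; for the wrist camera it gives the pose at the moment of the call.
- env.job_done(): hands the job in, once; it reports no verdict.
The state is a dict: "time_s": time; "qpos": joint angles; "qvel": joint speeds; "effort": joint torques, N m; "ee_pos": TCP position; "ee_rot": TCP orientation; "force": force on the tool from outside, world axes, zero at the start; "torque": the same for the moment, N m; "gripper_width": finger opening in mm.
Only numpy, scipy, OpenCV 4.12 (cv2) and the standard library are available. Lean on these libraries where they do the work, as an engineer would, in place of code of your own. Each camera call takes 0.05 s, during which the arm holds its last target.

## Task

Pull the cabinet's drawer out by its handle until it locks, then take the scoop by its bar and gently pour its four rods onto the tray in the drawer, over the drawer's left wall, so that they roll down and each lies in a groove of its own, with none thrown or spilt on the bench. Set the empty scoop upright on the bench, and press the release button on top of the cabinet so that the drawer glides fully home with the rods still in their grooves. Leave the wash bottle, beaker, air pump and stack of dishes where they are.

Things in the scene. Friction and masses are not known exactly. Their poses are not given: they have to be found in the camera images.
- cabinet: grey imaging cabinet, fixed, 240 mm deep (x), 240 mm wide (y), 115 mm high; origin under its middle on the bench, -x is its front with the drawer, z up
- drawer (a joint): how far the drawer is out (m): 0 home, locks at 0.155, end stop at 0.163. Slides straight out along the cabinet's -x. A spring pulls it home (3 N home, 5 N out), a damper slows it (45 N per m/s). Let go too early it glides back; from 0.155 a latch springs up and holds it. Released, it glides home by itself in about 2.5 s
- drawer_handle (a point): middle of the drawer's handle, a level steel bar 11 mm thick, 120 mm long, along this point's y, 84 mm above the bench; x points into the cabinet, z up. It stands 35 mm in front (-x) of the drawer's front panel, whose top is 98 mm above the bench
- tray (a point): middle of the drawer's grooved white tray, on the plane of the ridges, 50 mm above the bench; moves with the drawer. x along the grooves (level, into the cabinet), y across them up the slope: the bed leans 8 degrees, left (+y) side higher; z square to the bed. Six V grooves 26 mm apart, 4.5 mm deep, 136 mm long, at y = -65, -39, -13, 13, 39, 65 mm. A seated rod's centre is at z = 7 mm, on a ridge 11 mm
- left_wall (a point): middle of the top edge of the drawer's left wall, 78 mm above the bench, beside the tray; moves with the drawer. Axes as the cabinet's. Just inside it (-y) a smooth apron, 36 mm wide, slopes down to the right at 22 degrees into the grooves: pour over this wall. Front panel 72 mm away on the -x side (98 mm high); when locked out, the cabinet's face (115 mm high) is 83 mm away on the +x side
- scoop_grip (a point): middle of the white scoop's bar handle, 85 mm above the scoop's foot. Bar 18 mm wide (y), 20 mm high, 123 mm long (x). x along bar and rods, -y to the open pouring lip, z up. Scoop 123 mm wide in x, from 51 mm (lip, -y) to 49 mm (back wall, +y); 0.26 kg empty. The floor climbs 12 degrees from back to lip: the rods stay in until the lip is tipped down more than 12 degrees, then all roll out
- scoop_lip (a point): middle of the scoop's pouring edge, top of its floor: 51 mm to -y and 58 mm below scoop_grip, 27 mm above the bench; same axes. The floor is 4 mm thick, 116 mm wide, with cheeks 20 mm high at its sides. A cross foot under the floor, 40 mm behind the lip, reaches the bench
- rod1: first of four alike dark rods with tan growth on them, 22 mm in diameter, 100 mm long, 55 g; origin at its centre, x along its length. At the start all four lie side by side in the scoop along its x, against its back wall. They roll freely, run down the tray's slope by themselves and drop into its grooves
- rod2: the same, second rod
- rod3: the same, third rod
- rod4: the same, fourth rod
- release (a joint): how far the release button is pressed (m): 0 up, 0.008 fully down. Spring: 2 N to start, about 5.5 N fully down; pressed 5 mm or more it frees the locked drawer, which starts home at once
- release_top (a point): middle of the top face of the round black release button, 29 mm in diameter, on the cabinet's top near its front edge, to the right; the top stands 11 mm above the cabinet's top, 126 mm above the bench. Press it straight down
- wash_bottle: bystander: white wash bottle with a blue cap and spout, 66 mm in diameter, 185 mm high; origin under its middle
- beaker: bystander: clear plastic beaker, 72 mm in diameter, 100 mm high; origin under its middle
- air_pump: bystander: grey air pump, a rounded box 150 x 100 x 65 mm; origin under its middle, long side along x
- dishes: bystander: stack of three clear dishes on the middle of the cabinet's top, 84 mm in diameter, 42 mm high, top at 157 mm above the bench; origin under its middle
- clamp_stand: obstacle, fixed: laboratory stand, steel foot 100 x 75 x 12 mm, upright rod 12 mm thick and 340 mm high, 30 mm to +x of the foot's middle, with a small clamp 240 mm up that reaches 120 mm to +x of the middle; origin under the foot's middle
Not all that is in view belongs to the job. Leave any red or yellow look-alike of the rod2 alone.

How it is judged (in metres and radians):
On the way, in this order (a step that is already met when the one before it is completed fails the run):
1. the drawer is pulled out and locked (value of joint drawer above 0.1535 m and value of joint release below 0.002 m), for 0.3 s.
2. the scoop is being tipped beside the tray, its lip over the tray (value of joint drawer above 0.1535 m and angle between scoop_grip's own z axis and vertical above 0.1 rad and horizontal distance between scoop_lip and tray below 0.14 m).
3. every rod lies in a groove of its own, the drawer still locked out (value of joint drawer above 0.1535 m and z of rod1 in the frame of tray between 0.003 and 0.0088 m and y of rod1 in the frame of tray between -0.076 and 0.076 m and angle between the x axis of each of rod1, rod2, rod3, rod4 and the x axis of tray, either way round below 0.1 rad and linear speed of each of rod1, rod2, rod3, rod4 below 0.03 m/s and z of rod2 in the frame of tray between 0.003 and 0.0088 m and y of rod2 in the frame of tray between -0.076 and 0.076 m and z of rod3 in the frame of tray between 0.003 and 0.0088 m and y of rod3 in the frame of tray between -0.076 and 0.076 m and z of rod4 in the frame of tray between 0.003 and 0.0088 m and y of rod4 in the frame of tray between -0.076 and 0.076 m), for 0.3 s.
4. the release button is pressed (value of joint release above 0.0045 m).
At the end, for the whole second after the job is handed in: Drawer home (within 4 mm); every rod at rest in a groove of its own (centre under 8.8 mm above the ridge plane; 7 is seated, 11 on a ridge; along the groove within 0.1 rad); scoop upright on the bench (bar 85 +- 6 mm high, tilt under 0.06 rad) (value of joint drawer below 0.004 m and height (world z) of scoop_grip between 0.079 and 0.091 m and angle between scoop_grip's own z axis and vertical below 0.06 rad and z of rod1 in the frame of tray between 0.003 and 0.0088 m and y of rod1 in the frame of tray between -0.076 and 0.076 m and angle between the x axis of each of rod1, rod2, rod3, rod4 and the x axis of tray, either way round below 0.1 rad and linear speed of each of rod1, rod2, rod3, rod4 below 0.03 m/s and z of rod2 in the frame of tray between 0.003 and 0.0088 m and y of rod2 in the frame of tray between -0.076 and 0.076 m and z of rod3 in the frame of tray between 0.003 and 0.0088 m and y of rod3 in the frame of tray between -0.076 and 0.076 m and z of rod4 in the frame of tray between 0.003 and 0.0088 m and y of rod4 in the frame of tray between -0.076 and 0.076 m); the robot touches nothing.
It fails at once if a rod lands on the bench (height (world z) of any of rod1, rod2, rod3, rod4 below 0.015 m).
It fails at once if a rod is thrown or dropped from a height (faster than 1.3 m/s) (linear speed of any of rod1, rod2, rod3, rod4 above 1.3 m/s).
It fails at once if a bystander is moved by more than 30 mm or tipped over (distance of any of wash_bottle, beaker, air_pump, dishes from where it was at the start of the episode above 0.03 m or angle between any of wash_bottle, beaker, air_pump, dishes's own z axis and vertical above 0.3 rad).
It also fails if it takes over 72 s, if anything falls off the work surface, if the arm or the gripper's body presses on something with over 40 N, if the wrist force passes 120 N, or if a joint passes its speed limit or range.

## Working session

There is one attempt and no reset: what is moved stays moved. The work goes in short steps, Python scripts to look and compute and a tool call to move; the robot and the scene stay as the last step left them, time stands still between calls to the robot, and variables do not carry over. Pictures are saved under pics/ and viewed, and the job is handed in when it is done.

Besides the shell and the picture viewer there is one more tool, called after ">>>" as name(argument=value, ...) on one line, values as JSON. move_arm: Moves the arm, as the interface text tells. Its arguments: {"type":"object","properties":{"moves":{"type":"array","items":{"type":"array"}},"force":{"type":"number"}},"required":["moves"]}

```bash
mkdir -p pics
python3 - <<'E'
from workcell import status, viewer
import cv2
print(status.state())
for n in("scene","top","wrist"):
    c=viewer.get_calibration(n);print(n,c)
    cv2.imwrite(f"pics/a_{n}.png",viewer.grab_frame(n)[:,:,::-1])
E
```

```text
{'time_s': 0.0, 'qpos': array([ 6.57751434e+01,  1.83513167e+01,  8.97082444e+01,  6.70053080e-05,
        7.20456984e+01, -1.14542397e+00]), 'qvel': array([-0.07770073,  0.03082018,  0.05876387, -0.00691962,  0.07285147,
        0.19069502]), 'effort': array([ 2.09418991e-03, -4.12466311e+01, -2.31977499e+01,  7.27688055e-02,
        4.56864922e-02, -1.38886403e-04]), 'ee_pos': array([225.23858907, 528.62533295, 291.41097357]), 'ee_rot': array([ -91.18010005,   89.89474046, -114.25955339]), 'force': array([ 0.39143573,  0.39836532, -0.80691082]), 'torque': array([-0.01199586,  0.01531085,  0.06430604]), 'gripper_width': 91.35838970765626}
scene {'camera_matrix': array([[499.0248039 ,   0.        , 324.95562285],
       [  0.        , 499.0248039 , 201.40497586],
       [  0.        ,   0.        ,   1.        ]]), 'eye': array([1318.33198811, -811.58895566, 1031.86104016]), 'rotation': array([-130.9636039,    1.1540291,   42.914887 ])}
top {'camera_matrix': array([[494.13810094,   0.        , 320.58681011],
       [  0.        , 494.13810094, 201.86881773],
       [  0.        ,   0.        ,   1.        ]]), 'eye': array([ 464.71763095,  -28.63568142, 1491.89235772]), 'rotation': array([-176.09099958,   -1.18126807,  -89.30606166])}
wrist {'camera_matrix': array([[349.68395528,   0.        , 322.66395277],
       [  0.        , 349.68395528, 197.82282271],
       [  0.        ,   0.        ,   1.        ]]), 'eye': array([160.57428956, 555.42438908, 384.23899294]), 'rotation': array([1.65586171e+02, 1.03605692e-01, 6.69761459e+01])}
```

View pics/a_scene.png

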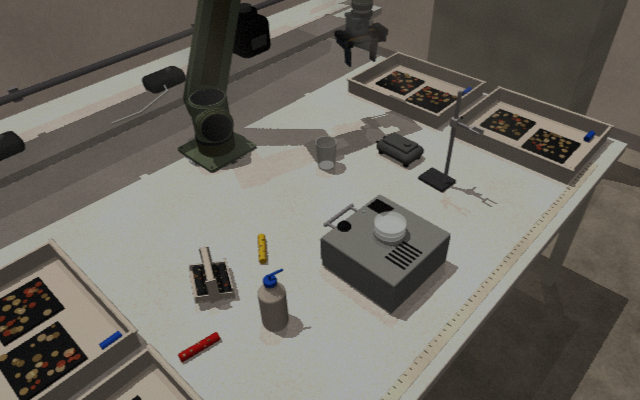

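View pics/a_top.png

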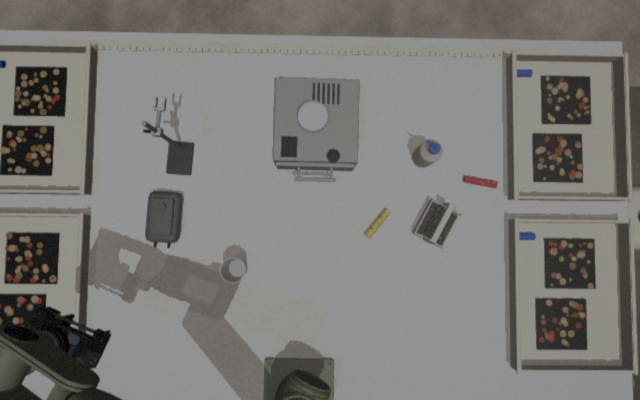

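View pics/a_wrist.png

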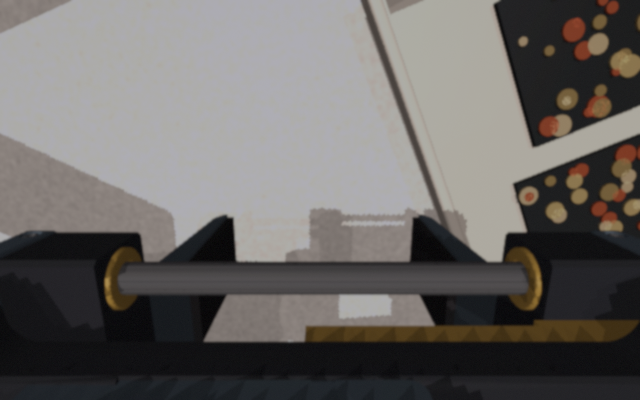

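```bash
cat > h.py <<'E'
import numpy as np, cv2
from scipy.spatial.transform import Rotation as R
from workcell import status, viewer
def ray(n,px,cal=None):
    c=cal or viewer.get_calibration(n)
    K=c["camera_matrix"];M=R.from_euler("xyz",c["rotation"],degrees=True).as_matrix()
    d=M@np.linalg.inv(K)@np.array([px[0],px[1],1.]);return c["eye"],d
def onz(n,px,z,cal=None):
    e,d=ray(n,px,cal);return e+d*(z-e[2])/d[2]
def proj(n,p,cal=None):
    c=cal or viewer.get_calibration(n)
    M=R.from_euler("xyz",c["rotation"],degrees=True).as_matrix()
    q=c["camera_matrix"]@(M.T@(np.array(p,float)-c["eye"]));return q[:2]/q[2]
def crop(n,f,x0,y0,x1,y1,s,src=None):
    im=viewer.grab_frame(n)[:,:,::-1] if src is None else cv2.imread(src)
    cv2.imwrite(f,cv2.resize(im[y0:y1,x0:x1],None,fx=s,fy=s,interpolation=cv2.INTER_CUBIC))
E
python3 - <<'E'
from h import *
crop("scene","pics/b1.png",170,220,310,340,5,"pics/a_scene.png")
crop("top","pics/b2.png",360,160,520,260,5,"pics/a_top.png")
crop("top","pics/b3.png",255,65,385,190,5,"pics/a_top.png")
E
```

```text
(no output)
```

View pics/b1.png

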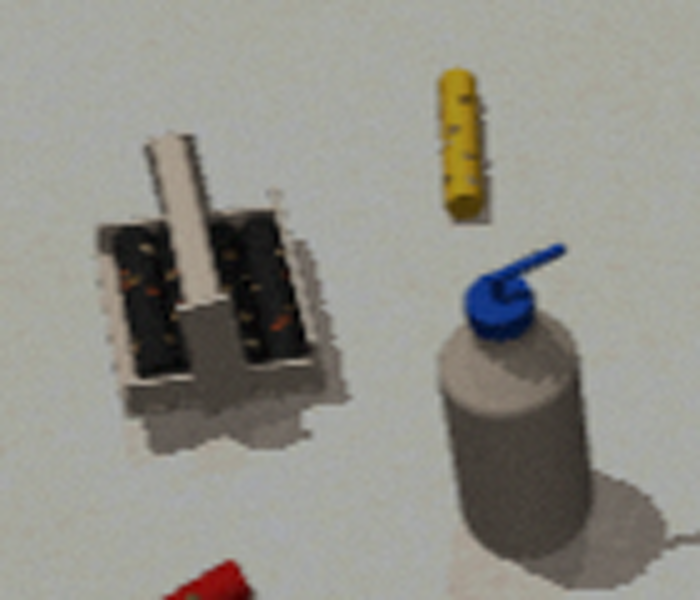

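View pics/b2.png

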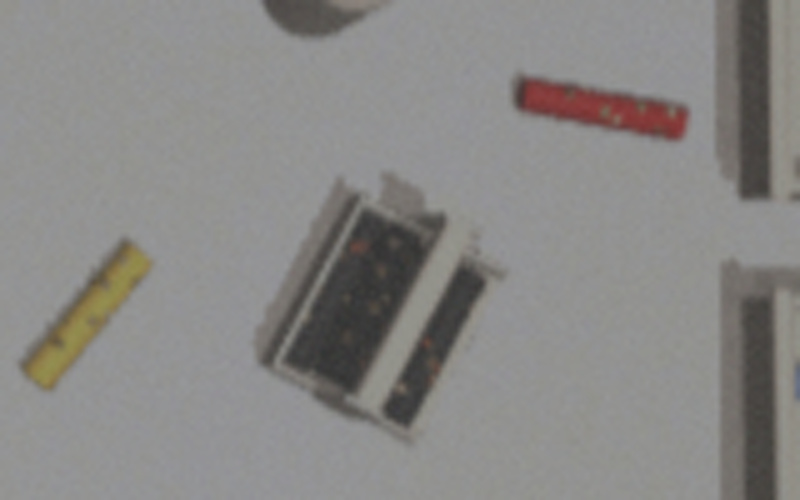

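View pics/b3.png

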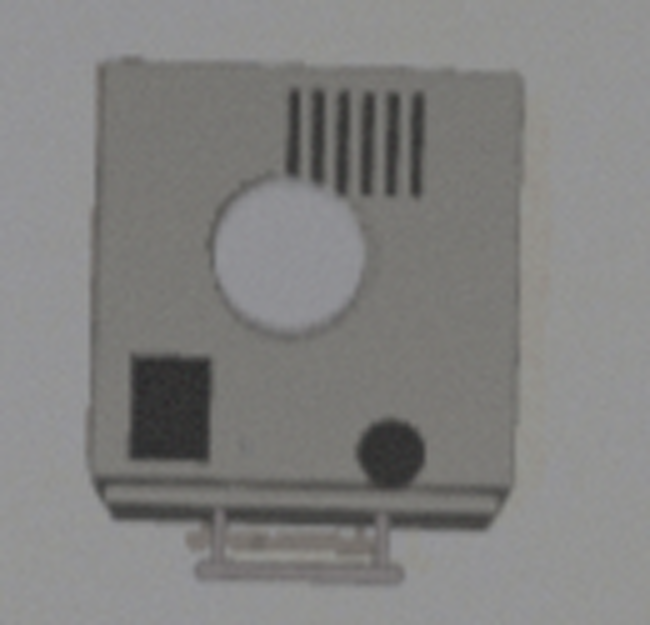

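Run:
```python
from h import *
f=lambda u,v,x0,y0:(x0+u/5-0.4,y0+v/5-0.4)
a=onz("top",f(202,571,255,65),84);b=onz("top",f(398,575,255,65),84);print("handle",a,b,(a+b)/2,np.hypot(*(a-b)[:2]))
print("button",onz("top",f(391,453,255,65),126))
C=[onz("top",f(u,v,255,65),115) for u,v in((100,65),(522,74),(513,482),(92,474))];print(C)
d=C[0]-C[3];print("yaw",np.degrees(np.arctan2(d[1],d[0])));d=C[3]-C[2];print("yaw y",np.degrees(np.arctan2(-d[0],d[1])))
p=onz("top",f(448,220,360,160),95);q=onz("top",f(370,402,360,160),95);print("bar",p,q,(p+q)/2,np.hypot(*(p-q)[:2]),np.degrees(np.arctan2(*(p-q)[1::-1])))
print("beaker",onz("top",(234,268),100),"pump",onz("top",(165,215),65),"stand",onz("top",(180,158),12),"clamp", onz("top",(155,128),240),"dishes",onz("top",(312.5,115.5),157), "bottle",onz("top",(433,147),180))
# scene cross-check of bar
print("scene bar",proj("scene",p),proj("scene",q), "handle",proj("scene",a),proj("scene",b))
```

```text
handle [626.47862987  17.55416465  84.        ] [625.79968463 -94.75623179  84.        ] [626.13915725 -38.60103357  84.        ] 112.31244862592015
button [689.39636552 -88.17365414 126.        ]
[array([910.72127404,  78.86719235, 115.        ]), array([ 910.01022255, -161.0032813 ,  115.        ]), array([ 675.80661904, -157.52245778,  115.        ]), array([676.72419409,  79.03075445, 115.        ])]
yaw -0.04004928722851572
yaw y -0.22224561409992974
bar [ 560.54247432 -422.77438287   95.        ] [ 456.60629628 -377.74972239   95.        ] [ 508.5743853  -400.26205263   95.        ] 113.26936548058913 -23.422032500698943
beaker [372.10772179 183.04567557 100.        ] pump [518.76192344 389.42580722  65.        ] stand [692.55355024 365.92007037  12.        ] clamp [733.54524615 370.89263385 240.        ] dishes [793.17484253 -30.01954114 157.        ] bottle [ 706.99054816 -355.77023016  180.        ]
scene bar [214.21445582 277.64057396] [203.50389679 247.20360983] handle [351.72321281 204.11792622] [324.95792043 224.13676873]
```

```bash
cat >> h.py <<'E'
def cmd(target,yawy=None,s=None):
    """target TCP world mm; yawy: wanted direction(deg) of tool y axis in world xy (mod 180)"""
    s=s or status.state()
    M=R.from_euler("xyz",s["ee_rot"],degrees=True).as_matrix()
    d=M.T@(np.array(target,float)-s["ee_pos"])/10
    y=np.degrees(np.arctan2(M[1,1],M[0,1]))
    out=""
    if yawy is not None:
        # tool x down: turn about x by +t lowers world yaw by t
        t=-((yawy-y+90)%180-90); out=f" turn {np.radians(t):.3f} rad (alt {np.radians(t-180*np.sign(t)):.3f})"
    print("shift cm",d.round(2),"tool y dir %.2f"%y,out,"tilt",np.degrees(np.arccos(-M[2,0])).round(2))
def st():
    s=status.state();print({k:np.round(s[k],2) for k in("time_s","qpos","ee_pos","force","gripper_width")});return s
E
python3 - <<'E'
from h import *
st(); cmd([626,-39,200],0.0-0.3); cmd([626,-39,144])
E
```

```text
{'time_s': np.float64(0.15), 'qpos': array([65.78, 18.34, 89.69, -0.  , 72.04, -1.15]), 'ee_pos': array([225.27, 528.76, 291.61]), 'force': array([ 0.45, -0.34,  0.37]), 'gripper_width': np.float64(91.6)}
shift cm [  9.21 -36.51  59.12] tool y dir 66.92  turn 1.173 rad (alt -1.968) tilt 0.08
shift cm [ 14.81 -36.51  59.12] tool y dir 66.92  tilt 0.08
```

>>> move_arm(moves=[[[9.2,-36.5,59.1],1.173,-0.34],[[9.2,-36.5,59.1],1.173,-0.34],[[9.2,-36.5,59.1],1.173,-0.34],[[9.2,-36.5,59.1],1.173,-0.34],[[9.2,-36.5,59.1],1.173,-0.34],[[9.2,-36.5,59.1],1.173,-0.34],[[9.2,-36.5,59.1],1.173,-0.34],[[9.2,-36.5,59.1],1.173,-0.34],[[9.2,-36.5,59.1],1.173,-0.34],[[9.2,-36.5,59.1],1.173,-0.34],[[9.2,-36.5,59.1],1.173,-0.34],[[9.2,-36.5,59.1],1.173,-0.34],[[9.2,-36.5,59.1],1.173,-0.34],[[9.2,-36.5,59.1],1.173,-0.34],[[9.2,-36.5,59.1],1.173,-0.34]])

```text
time_s: 2.02
ee_pos: [625.4, -37.0, 200.8]
ee_rot: [142.6, 90.0, 52.4]
force: [-0.0, 0.6, -0.4]
gripper_width: 30.3
```

Run:
```python
from h import *
st(); cmd([626,-39,144],-0.3)
c=viewer.get_calibration("wrist")
crop("wrist","pics/c.png",0,0,640,400,1)
a,b=[626.5,21,84],[625.8,-98,84]
print(proj("wrist",a,c),proj("wrist",b,c),c)
```

```text
{'time_s': np.float64(2.02), 'qpos': array([-4.440e+00,  2.668e+01,  9.019e+01,  2.000e-02,  6.312e+01,
       -4.270e+00]), 'ee_pos': array([625.41, -36.98, 200.76]), 'force': array([-0.03,  0.61, -0.43]), 'gripper_width': np.float64(30.33)}
shift cm [5.68 0.06 0.2 ] tool y dir -0.18  turn 0.002 rad (alt -3.139) tilt 0.02
[324.91182119 127.46453086] [323.97364889 307.59723733] {'camera_matrix': array([[349.68395528,   0.        , 322.66395277],
       [  0.        , 349.68395528, 197.82282271],
       [  0.        ,   0.        ,   1.        ]]), 'eye': array([625.19102213,  32.11971418, 293.51651616]), 'rotation': array([ 1.65586441e+02, -2.99642457e-03, -1.24748949e-01])}
```

View pics/c.png

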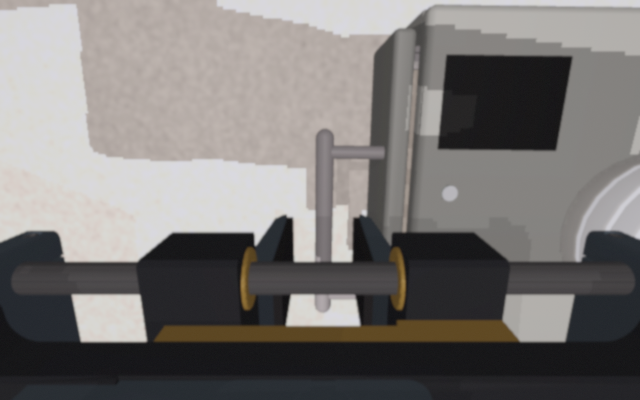

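>>> move_arm(moves=[[[5.7,0.05,0.2],0,-0.34],[[5.7,0.05,0.2],0,-0.34],[[5.7,0.05,0.2],0,-0.34],[[5.7,0.05,0.2],0,-1],[[5.7,0.05,0.2],0,-1],[[5.7,0.05,0.2],0,-1],[[5.7,0.05,0.2],0,-1]], force=30)

```text
time_s: 2.95
ee_pos: [626.0, -40.5, 144.6]
ee_rot: [-117.4, 90.0, 152.3]
force: [-3.8, -0.6, 5.4]
gripper_width: 10.3
```

>>> move_arm(moves=[[[0,-2,0],0,-1],[[0,-4,0],0,-1],[[0,-6,0],0,-1],[[0,-8,0],0,-1],[[0,-10,0],0,-1],[[0,-12,0],0,-1],[[0,-14,0],0,-1],[[0,-15.2,0],0,-1],[[0,-15.9,0],0,-1],[[0,-15.9,0],0,-1],[[0,-15.9,0],0,-1]])

```text
time_s: 4.32
ee_pos: [470.2, -38.4, 144.6]
ee_rot: [111.2, 89.5, 20.8]
force: [5.1, 6.6, -0.0]
gripper_width: 10.3
```

Run:
```python
from h import *
st(); crop("top","pics/d.png",220,60,380,260,3)
```

```text
{'time_s': np.float64(4.32), 'qpos': array([ -6.18,  17.79, 115.  ,   0.29,  46.78,  -5.95]), 'ee_pos': array([470.22, -38.36, 144.64]), 'force': array([ 5.09,  6.6 , -0.02]), 'gripper_width': np.float64(10.28)}
```

View pics/d.png

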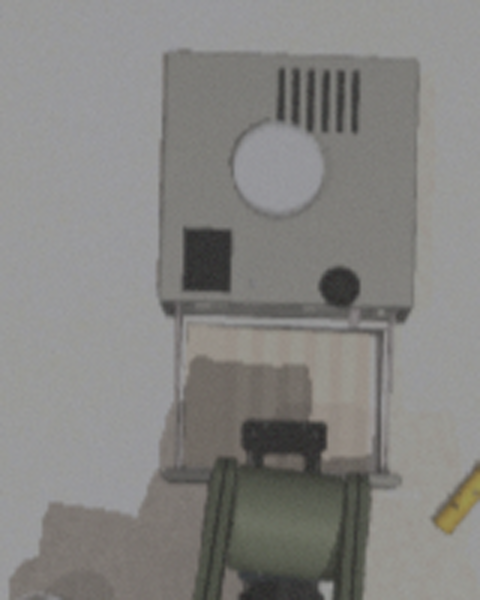

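>>> move_arm(moves=[[[0,-0.4,0],0,-1],[[0,-0.4,0],0,-1],[[0,-0.4,0],0,-1],[[0,-0.1,0],0,-1],[[0,0.3,0],0,-1],[[0,0.3,0],0,-1]])

```text
time_s: 5.12
ee_pos: [471.1, -38.4, 144.6]
ee_rot: [149.6, 89.8, 59.2]
force: [-1.9, 7.2, 7.0]
gripper_width: 10.0
```

>>> move_arm(moves=[[[0,0.3,0],0,-0.5],[[0,0.3,0],0,-0.4],[[0,0.3,0],0,-0.4],[[-6,0.3,0],0,-0.4],[[-10,0.3,0],0,-0.4],[[-15,0.3,0],0,-0.4],[[-15,0.3,0],0,-0.4]])

```text
time_s: 6.0
ee_pos: [475.2, -40.1, 297.0]
ee_rot: [83.7, 89.5, -6.6]
force: [-0.1, 0.4, -0.6]
gripper_width: 27.2
```

Run:
```python
from h import *
st(); crop("top","pics/e.png",220,60,380,260,3);crop("scene","pics/e2.png",280,160,460,320,4)
cmd([508.5,-400,292],90-23.4);
```

```text
{'time_s': np.float64(6.0), 'qpos': array([ -6.2 ,   9.04, 101.57,  -0.  ,  68.88,  -5.9 ]), 'ee_pos': array([475.22, -40.05, 297.02]), 'force': array([-0.14,  0.43, -0.63]), 'gripper_width': np.float64(27.21)}
shift cm [ 0.11  3.72 36.  ] tool y dir -0.30  turn -1.168 rad (alt 1.974) tilt 0.01
```

View pics/e2.png

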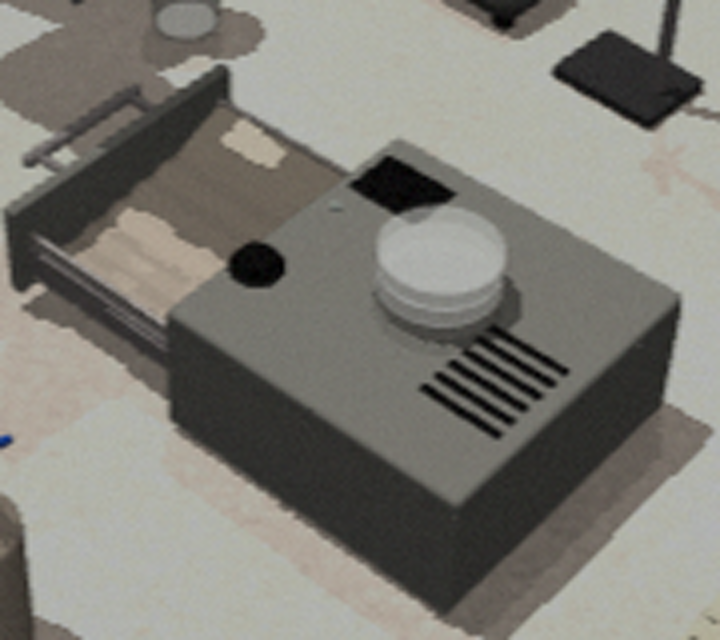

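>>> move_arm(moves=[[[0.1,3.7,36],-1.168,0.1],[[0.1,3.7,36],-1.168,0.1],[[0.1,3.7,36],-1.168,0.1],[[0.1,3.7,36],-1.168,0.1],[[0.1,3.7,36],-1.168,0.1],[[0.1,3.7,36],-1.168,0.1],[[0.1,3.7,36],-1.168,0.1],[[0.1,3.7,36],-1.168,0.1],[[0.1,3.7,36],-1.168,0.1],[[0.1,3.7,36],-1.168,0.1]])

```text
time_s: 7.35
ee_pos: [508.8, -398.8, 292.1]
ee_rot: [148.7, 90.0, 125.4]
force: [-0.1, 0.7, -0.0]
gripper_width: 50.1
```

Run:
```python
from h import *
st(); crop("wrist","pics/f.png",0,0,640,400,1); crop("top","pics/f2.png",220,60,380,260,3)
c=viewer.get_calibration("wrist");print(c["eye"],[proj("wrist",p,c) for p in([560.5,-422.8,95],[456.6,-377.7,95])])
```

```text
{'time_s': np.float64(7.35), 'qpos': array([-3.9120e+01,  2.4860e+01,  7.9500e+01,  1.0000e-02,  7.5680e+01,
       -1.0578e+02]), 'ee_pos': array([ 508.77, -398.83,  292.11]), 'force': array([-0.07,  0.72, -0.02]), 'gripper_width': np.float64(50.06)}
[ 444.19996362 -372.16634642  385.1625188 ] [array([322.10007101, 254.38408213]), array([322.50055383, 125.11889527])]
```

View pics/f.png

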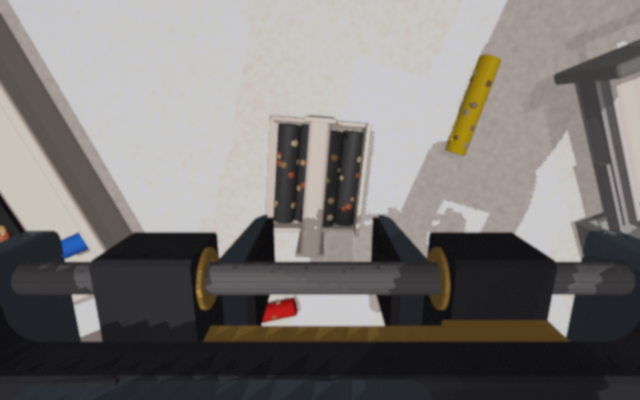

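View pics/f2.png

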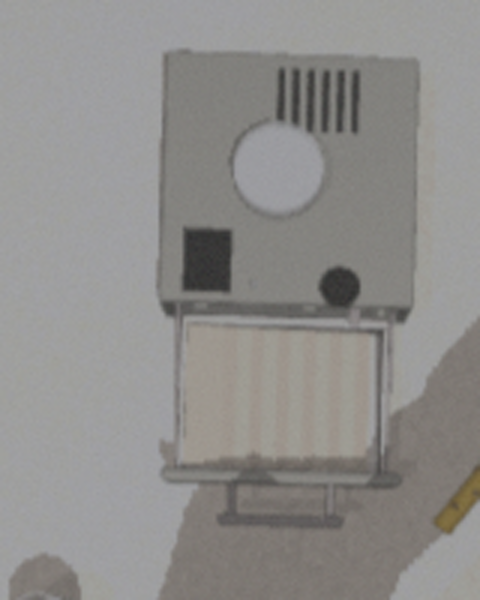

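Run:
```python
from h import *
crop("wrist","pics/f3.png",255,100,385,270,4.5,"pics/f.png")
```

```text
(no output)
```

View pics/f3.png

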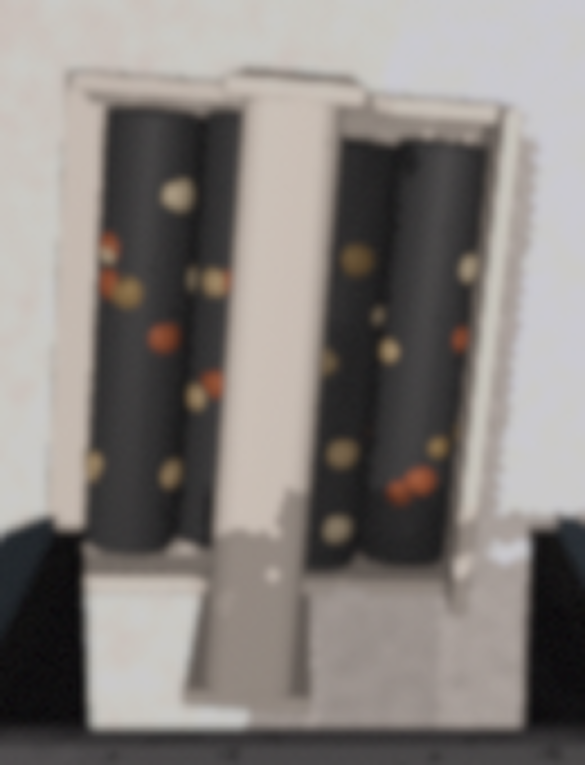

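Run:
```python
from h import *
f=lambda u,v:(255+u/4.5-.4,100+v/4.5-.4)
a=onz("wrist",f(290,98),95);b=onz("wrist",f(250,690),95);print(a,b,(a+b)/2,np.hypot(*(a-b)[:2]),np.degrees(np.arctan2(*(b-a)[1::-1])))
a2=onz("wrist",f(288,150),95);b2=onz("wrist",f(254,600),95);print(np.degrees(np.arctan2(*(b2-a2)[1::-1])))
m=(a+b)/2
cmd([m[0],m[1],143],90+np.degrees(np.arctan2(*(b-a)[1::-1])))
```

```text
[ 452.75993984 -379.09963754   95.        ] [ 555.00377603 -432.04651953   95.        ] [ 503.88185793 -405.57307854   95.        ] 115.13980350582486 -27.377340915228164
-27.825454282123502
shift cm [14.94 -0.8  -0.2 ] tool y dir 66.67  turn 0.071 rad (alt -3.071) tilt 0.01
```

>>> move_arm(moves=[[[4,-0.8,-0.2],0.075,0.1],[[9,-0.8,-0.2],0.075,0.1],[[13,-0.8,-0.2],0.075,0.1],[[14.7,-0.8,-0.2],0.075,0.1],[[14.7,-0.8,-0.2],0.075,0.1],[[14.7,-0.8,-0.2],0.075,0.1]], force=20)

```text
time_s: 8.2
ee_pos: [504.7, -407.1, 147.2]
ee_rot: [-11.3, 89.8, -39.0]
force: [-0.3, 0.1, -0.3]
gripper_width: 50.3
```

Run:
```python
from h import *
st(); crop("wrist","pics/g.png",0,0,640,400,1)
```

```text
{'time_s': np.float64(8.2), 'qpos': array([ -39.91,   31.21,   90.7 ,    0.  ,   57.87, -102.26]), 'ee_pos': array([ 504.67, -407.07,  147.21]), 'force': array([-0.35,  0.13, -0.35]), 'gripper_width': np.float64(50.31)}
```

View pics/g.png

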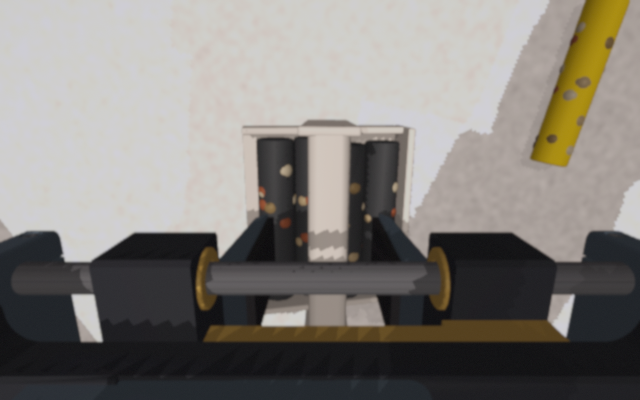

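>>> move_arm(moves=[[[0.2,0.25,0],0,0.1],[[0.2,0.25,0],0,-1],[[0.2,0.25,0],0,-1],[[0.2,0.25,0],0,-1],[[0.2,0.25,0],0,-1],[[-1,0.25,0],0,-1],[[-3,0.25,0],0,-1],[[-5,0.25,0],0,-1],[[-5,0.25,0],0,-1]], force=20)

```text
time_s: 9.38
ee_pos: [505.5, -404.6, 196.9]
ee_rot: [-8.6, 89.8, -36.3]
force: [-0.1, 0.4, -5.1]
gripper_width: 18.0
```

Run:
```python
from h import *
st(); crop("wrist","pics/h.png",200,80,440,300,3); crop("scene","pics/h2.png",150,180,310,340,4)
```

```text
{'time_s': np.float64(9.38), 'qpos': array([-3.9700e+01,  2.8560e+01,  8.7500e+01,  1.0000e-02,  6.3750e+01,
       -1.0204e+02]), 'ee_pos': array([ 505.45, -404.64,  196.89]), 'force': array([-0.06,  0.42, -5.13]), 'gripper_width': np.float64(18.01)}
```

View pics/h.png

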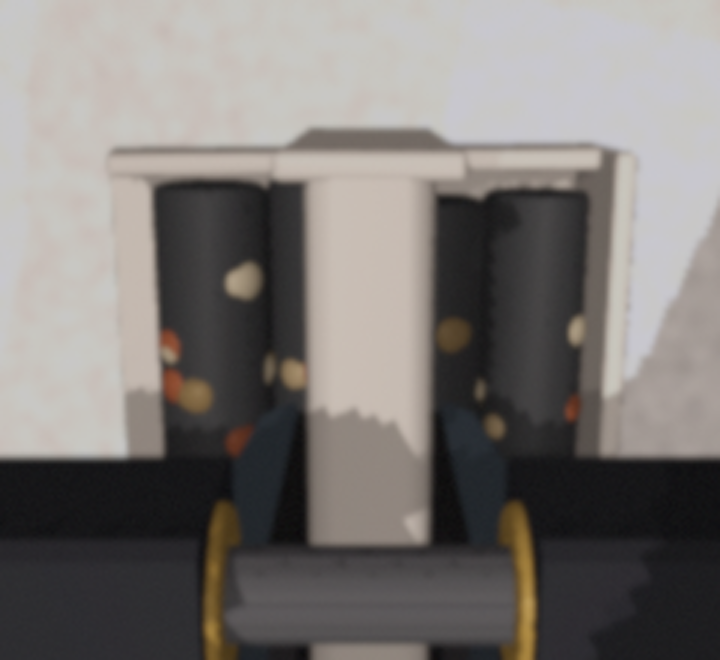

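View pics/h2.png

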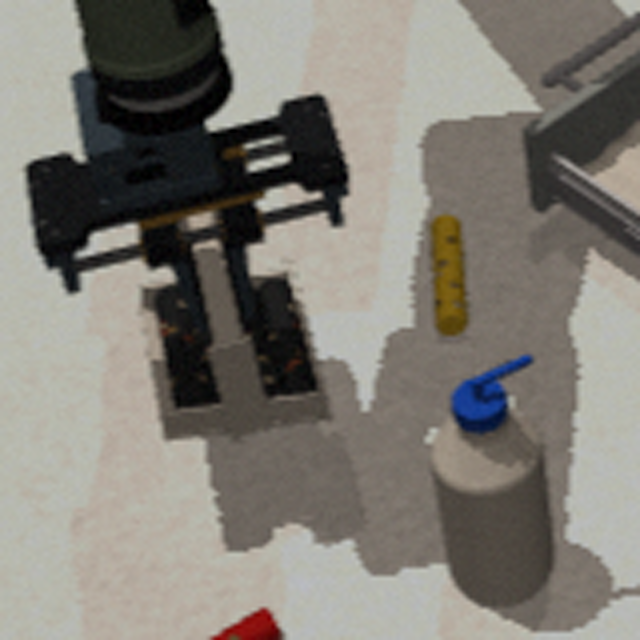

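Run:
```python
from h import *
im=viewer.grab_frame("top")[:,:,::-1]; cv2.imwrite("pics/i_top.png",im)
g=cv2.convertScaleAbs(im[155:240,262:370],alpha=1.4)
cv2.imwrite("pics/i.png",cv2.resize(g,None,fx=7,fy=7,interpolation=cv2.INTER_CUBIC))
print(onz("wrist",(323.3,139),147),status.state()["ee_pos"])
im=viewer.grab_frame("scene")[:,:,::-1];g=cv2.convertScaleAbs(im[165:250,278:370],alpha=1.3)
cv2.imwrite("pics/i2.png",cv2.resize(g,None,fx=7,fy=7,interpolation=cv2.INTER_CUBIC))
```

```text
[ 452.54942367 -377.31356959  147.        ] [ 504.32044723 -403.70783372  194.11803645]
```

View pics/i.png

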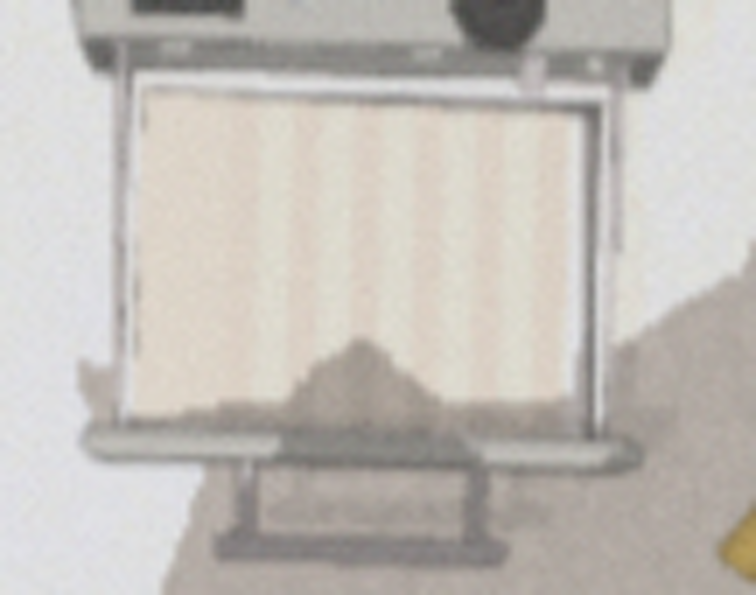

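View pics/i2.png

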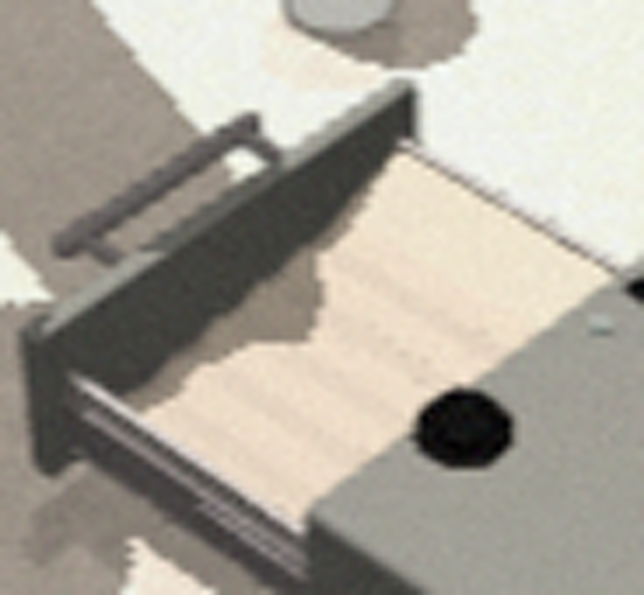

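Run:
```python
from h import *
s=st()
f=lambda u,v:(262+u/7-.43,155+v/7-.43)
for n,u,v,z in (("wall outer top",128,90,78),("wall outer bot",122,400,78),("wall in",138,90,78),("wall in",134,400,78),("apron/groove",255,100,62),("panel top in",180,430,98),("panel out",180,462,98),("right wall in",585,250,78),("right wall out",604,250,78),("cab face",300,38,115),("handle",362,550,84),
 ("handle L",215,550,84),("handle R",508,551,84)):
    print(n,onz("top",f(u,v),z).round(1))
cmd([595,115,285],89.6)
```

```text
{'time_s': np.float64(9.57), 'qpos': array([-3.9700e+01,  2.8710e+01,  8.7700e+01,  1.0000e-02,  6.3750e+01,
       -1.0204e+02]), 'ee_pos': array([ 504.3 , -403.72,  193.9 ]), 'force': array([-0.78, -0.85, -5.66]), 'gripper_width': np.float64(17.89)}
wall outer top [659.4  61.8  78. ]
wall outer bot [531.9  62.   78. ]
wall in [659.5  57.7  78. ]
wall in [531.9  57.1  78. ]
apron/groove [658.2  10.   62. ]
panel top in [519.1  37.2  98. ]
panel out [506.3  37.   98. ]
right wall in [ 596.  -126.8   78. ]
right wall out [ 596.2 -134.7   78. ]
cab face [676.4  -9.1 115. ]
handle [471.9 -36.8  84. ]
handle L [471.2  22.8  84. ]
handle R [472.2 -96.2  84. ]
shift cm [ -9.03  50.16 -16.07] tool y dir 62.34  turn -0.476 rad (alt 2.666) tilt 0.16
```

>>> move_arm(moves=[[[-0.7,0.4,-0.1],0,-1],[[-1.7,1.4,-0.4],-0.01,-1],[[-3,3.0,-1.0],-0.03,-1],[[-4.5,5.3,-1.7],-0.05,-1],[[-6,8.1,-2.6],-0.08,-1],[[-7.5,11.3,-3.6],-0.11,-1],[[-8.5,14.8,-4.7],-0.145,-1],[[-9,18.4,-5.8],-0.18,-1],[[-9,22.1,-7.0],-0.215,-1],[[-9,25.7,-8.1],-0.25,-1],[[-9,29.4,-9.3],-0.285,-1],[[-9,33.0,-10.4],-0.32,-1],[[-9,36.5,-11.5],-0.355,-1],[[-9,39.7,-12.5],-0.387,-1],[[-9,42.5,-13.4],-0.415,-1],[[-9,44.8,-14.1],-0.436,-1],[[-9,46.4,-14.6],-0.452,-1],[[-9,47.6,-15.0],-0.464,-1],[[-9,48.4,-15.3],-0.472,-1],[[-9,48.8,-15.4],-0.476,-1]])

```text
time_s: 12.08
ee_pos: [595.0, 99.6, 285.3]
ee_rot: [-130.6, 90.0, -130.9]
force: [-0.9, -0.3, -4.0]
gripper_width: 18.2
```

Run:
```python
from h import *
st(); crop("scene","pics/j.png",250,80,470,260,3.4)
crop("top","pics/j2.png",210,60,390,260,3)
st();cmd([594,88,225],89.6)
```

```text
{'time_s': np.float64(12.08), 'qpos': array([ 8.420e+00,  2.112e+01,  8.643e+01, -1.000e-02,  7.246e+01,
       -8.120e+01]), 'ee_pos': array([594.97,  99.63, 285.26]), 'force': array([-0.87, -0.27, -4.  ]), 'gripper_width': np.float64(18.22)}
{'time_s': np.float64(12.18), 'qpos': array([  8.4 ,  21.12,  86.43,  -0.  ,  72.45, -81.21]), 'ee_pos': array([595.09,  99.44, 285.2 ]), 'force': array([ 0.35,  0.04, -5.16]), 'gripper_width': np.float64(17.69)}
shift cm [ 6.02 -1.14 -0.1 ] tool y dir 89.61  turn 0.000 rad (alt -3.141) tilt 0.0
```

View pics/j.png

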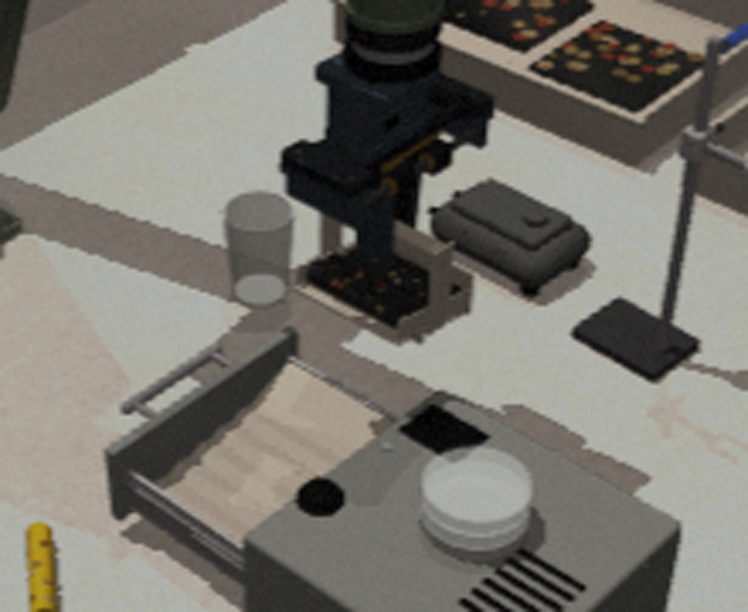

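View pics/j2.png

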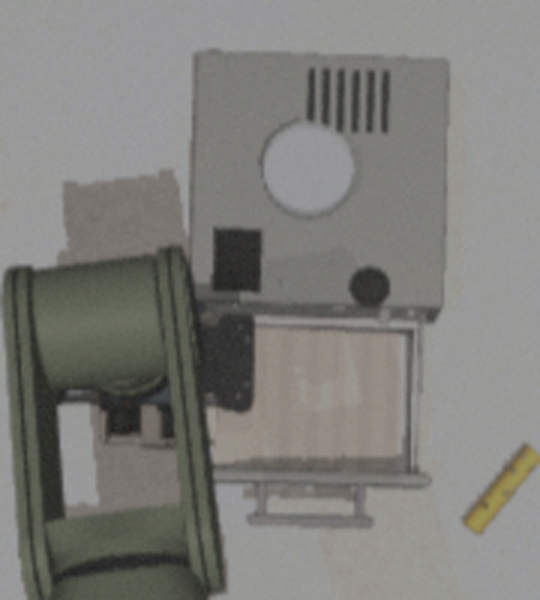

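>>> move_arm(moves=[[[1.5,-0.4,-0.1],0,-1],[[3.5,-0.8,-0.1],0,-1],[[5.5,-1.1,-0.1],0,-1],[[6.5,-1.1,-0.1],0,-1],[[7.2,-1.1,-0.1],0,-1],[[7.2,-1.1,-0.1],0,-1]])

```text
time_s: 12.92
ee_pos: [593.9, 88.4, 212.9]
ee_rot: [-176.5, 90.0, -176.9]
force: [0.7, -0.0, -4.5]
gripper_width: 18.1
```

Run:
```python
from h import *
st(); crop("scene","pics/k.png",300,100,420,210,6)
```

```text
{'time_s': np.float64(12.92), 'qpos': array([  7.37,  23.92,  92.96,   0.  ,  63.16, -82.24]), 'ee_pos': array([593.89,  88.42, 212.93]), 'force': array([ 0.72, -0.01, -4.53]), 'gripper_width': np.float64(18.11)}
```

View pics/k.png

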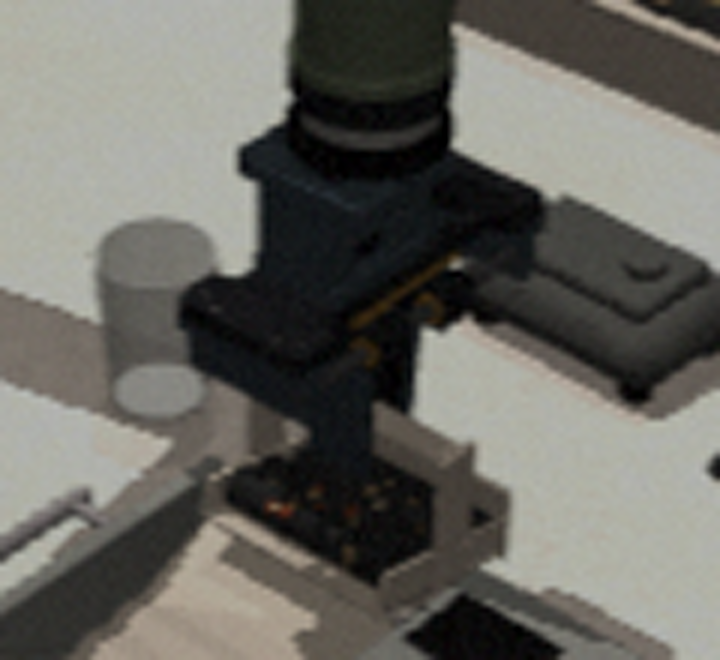

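>>> move_arm(moves=[[[0,-0.3,0],0,-1],[[0,-0.6,0],0,-1],[[0,-0.8,0],0,-1],[[0,-0.8,0],0,-1]])

```text
time_s: 13.48
ee_pos: [593.9, 80.3, 213.4]
ee_rot: [27.0, 90.0, 26.6]
force: [0.7, -0.1, -4.6]
gripper_width: 17.8
```

>>> move_arm(moves=[[[0,-0.1,0],0,-1],[[0,-0.2,0],0,-1],[[0,-0.2,0],0,-1]])

```text
time_s: 13.85
ee_pos: [593.9, 78.5, 213.3]
ee_rot: [67.2, 90.0, 66.8]
force: [-0.6, 0.6, -4.7]
gripper_width: 17.8
```

>>> move_arm(moves=[[[0,-0.1,0],0,-1],[[0,-0.2,0],0,-1],[[0,-0.2,0],0,-1]])

```text
time_s: 14.22
ee_pos: [593.9, 76.4, 213.2]
ee_rot: [61.8, 90.0, 61.4]
force: [0.4, 0.5, -4.8]
gripper_width: 17.9
```

>>> move_arm(moves=[[[0,-0.1,0],0,-1],[[0,-0.2,0],0,-1],[[0,-0.2,0],0,-1]])

```text
time_s: 14.6
ee_pos: [593.9, 75.0, 213.3]
ee_rot: [85.7, 89.9, 85.3]
force: [-0.4, 2.6, -4.0]
gripper_width: 17.7
```

>>> move_arm(moves=[[[0,-0.1,0],0,-1],[[0,-0.2,0],0,-1],[[0,-0.2,0],0,-1]])

```text
time_s: 14.98
ee_pos: [593.9, 73.7, 213.6]
ee_rot: [83.7, 89.8, 83.2]
force: [-0.6, 5.4, -3.2]
gripper_width: 18.0
```

>>> move_arm(moves=[[[0.1,0.1,0],0,-1],[[0.2,0.1,0],0,-1],[[0.3,0.1,0],0,-1],[[0.3,0.1,0],0,-1]])

```text
time_s: 15.48
ee_pos: [594.1, 74.1, 210.5]
ee_rot: [59.1, 89.9, 58.7]
force: [0.6, 4.6, -2.5]
gripper_width: 18.2
```

>>> move_arm(moves=[[[0.1,0,0],0,-1],[[0.2,0,0],0,-1],[[0.2,0,0],0,-1]])

```text
time_s: 15.85
ee_pos: [594.2, 74.1, 208.6]
ee_rot: [51.8, 89.9, 51.4]
force: [-0.2, 5.9, -1.9]
gripper_width: 17.8
```

>>> move_arm(moves=[[[0.05,0,0],0,-1],[[0.05,0,0],0,-1],[[0.05,-0.1,0],0,-1],[[0.05,-0.2,0],0,-1],[[0.05,-0.3,0],0,-1]], force=4)

```text
time_s: 16.48
ee_pos: [593.9, 70.3, 207.8]
ee_rot: [-15.5, 90.0, -15.8]
force: [0.8, 1.3, -3.1]
gripper_width: 19.3
```

Run:
```python
from h import *
st(); crop("scene","pics/l.png",300,100,420,210,6)
```

```text
{'time_s': np.float64(16.48), 'qpos': array([  5.65,  23.96,  93.72,  -0.  ,  62.32, -83.95]), 'ee_pos': array([593.85,  70.35, 207.77]), 'force': array([ 0.75,  1.33, -3.14]), 'gripper_width': np.float64(19.31)}
```

View pics/l.png

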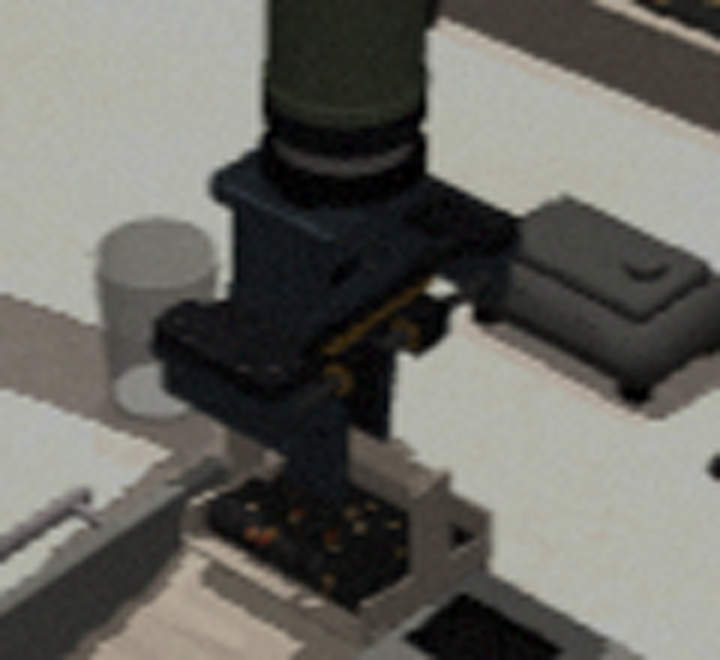

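>>> move_arm(moves=[[[0,-0.2,0],0,-1],[[-0.05,-0.4,0],0,-1],[[-0.1,-0.6,0],0,-1],[[-0.1,-0.7,0],0,-1],[[-0.1,-0.7,0],0,-1]])

```text
time_s: 17.15
ee_pos: [593.7, 63.4, 208.8]
ee_rot: [134.0, 90.0, 133.6]
force: [-0.4, 1.6, -3.6]
gripper_width: 20.4
```

Run:
```python
from h import *
s=st(); crop("scene","pics/m.png",300,100,420,210,6)
from scipy.optimize import brentq
w=s["gripper_width"]
print(np.degrees(brentq(lambda t:18*np.cos(t)+20*np.sin(t)-w,-.1,.8)))
```

```text
{'time_s': np.float64(17.15), 'qpos': array([ 4.990e+00,  2.383e+01,  9.376e+01,  1.000e-02,  6.241e+01,
       -8.462e+01]), 'ee_pos': array([593.72,  63.44, 208.76]), 'force': array([-0.43,  1.6 , -3.55]), 'gripper_width': np.float64(20.36)}
7.192456669770669
```

View pics/m.png

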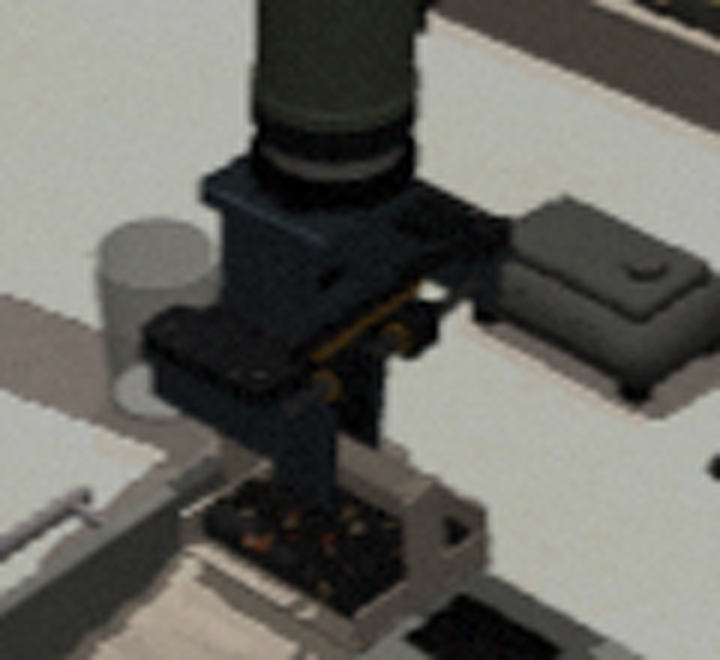

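>>> move_arm(moves=[[[0,-0.15,0],0,-1],[[0,-0.3,0],0,-1],[[0,-0.35,0],0,-1],[[0,-0.35,0],0,-1]])

```text
time_s: 17.7
ee_pos: [593.7, 60.0, 209.0]
ee_rot: [55.6, 90.0, 55.2]
force: [-0.2, 2.4, -1.5]
gripper_width: 21.0
```

Run:
```python
from h import *
s=st(); crop("scene","pics/n.png",300,100,420,210,6)
```

```text
{'time_s': np.float64(17.7), 'qpos': array([ 4.660e+00,  2.379e+01,  9.380e+01,  2.000e-02,  6.240e+01,
       -8.495e+01]), 'ee_pos': array([593.74,  60.04, 208.98]), 'force': array([-0.24,  2.43, -1.52]), 'gripper_width': np.float64(20.97)}
```

View pics/n.png

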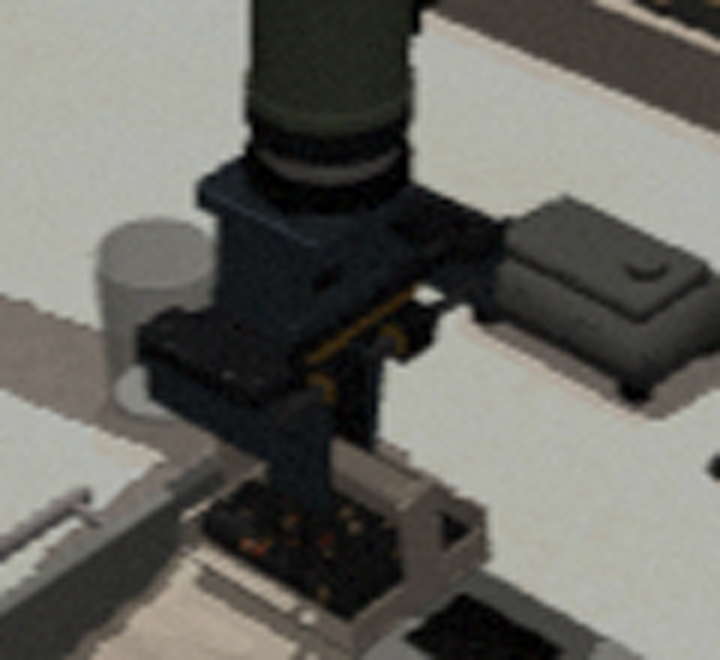

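>>> move_arm(moves=[[[0,-0.1,0],0,-1],[[0,-0.2,0],0,-1],[[0,-0.3,0],0,-1],[[0,-0.4,0],0,-1],[[0,-0.4,0],0,-1]])

```text
time_s: 18.38
ee_pos: [593.8, 56.0, 209.1]
ee_rot: [19.4, 90.0, 19.0]
force: [-2.6, 3.5, 3.0]
gripper_width: 22.0
```

Run:
```python
from h import *
s=st(); crop("scene","pics/o.png",300,100,420,210,6)
```

```text
{'time_s': np.float64(18.38), 'qpos': array([ 4.280e+00,  2.374e+01,  9.385e+01,  1.000e-02,  6.237e+01,
       -8.533e+01]), 'ee_pos': array([593.8 ,  55.98, 209.13]), 'force': array([-2.61,  3.49,  2.98]), 'gripper_width': np.float64(22.03)}
```

View pics/o.png

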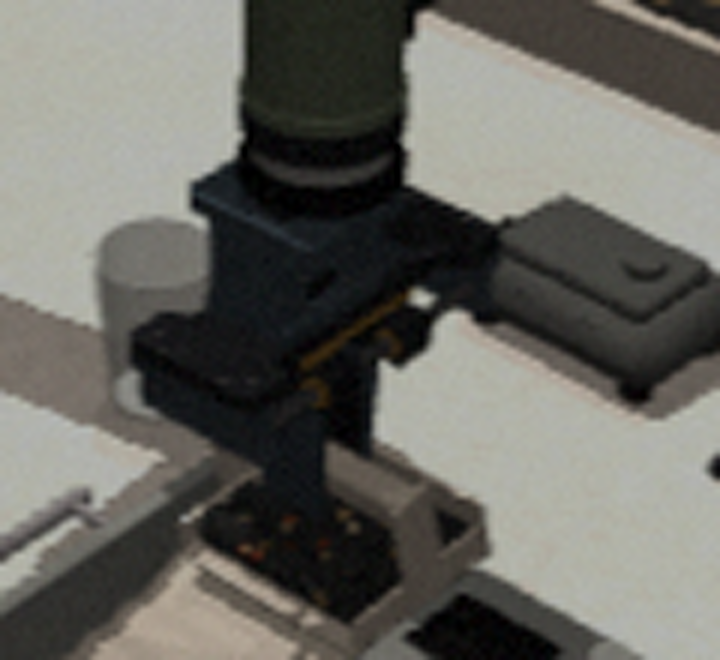

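>>> move_arm(moves=[[[-0.1,-0.1,0],0,-1],[[-0.1,-0.2,0],0,-1],[[-0.1,-0.3,0],0,-1],[[-0.1,-0.3,0],0,-1],[[-0.1,-0.3,0],0,-1]])

```text
time_s: 19.05
ee_pos: [593.8, 52.9, 209.6]
ee_rot: [-78.5, 90.0, -78.9]
force: [-1.1, 1.4, -0.0]
gripper_width: 22.5
```

Run:
```python
from h import *
s=st(); crop("scene","pics/p.png",300,100,420,210,6)
```

```text
{'time_s': np.float64(19.05), 'qpos': array([ 3.990e+00,  2.370e+01,  9.384e+01, -1.000e-02,  6.246e+01,
       -8.562e+01]), 'ee_pos': array([593.75,  52.87, 209.64]), 'force': array([-1.07,  1.42, -0.05]), 'gripper_width': np.float64(22.46)}
```

View pics/p.png

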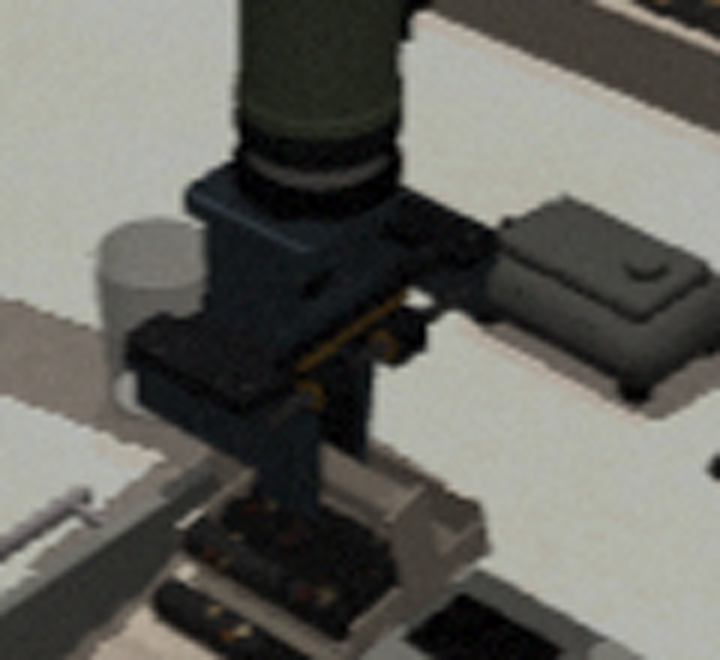

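>>> move_arm(moves=[[[0,0,0],0,-1],[[0,0,0],0,-1]])

```text
time_s: 19.35
ee_pos: [593.8, 52.9, 209.7]
ee_rot: [-63.9, 90.0, -64.3]
force: [-0.9, 1.3, -1.2]
gripper_width: 22.5
```

Run:
```python
from h import *
s=st(); crop("scene","pics/q.png",290,110,410,220,6)
```

```text
{'time_s': np.float64(19.35), 'qpos': array([ 3.990e+00,  2.370e+01,  9.384e+01, -1.000e-02,  6.246e+01,
       -8.562e+01]), 'ee_pos': array([593.75,  52.93, 209.67]), 'force': array([-0.88,  1.29, -1.24]), 'gripper_width': np.float64(22.55)}
```

View pics/q.png

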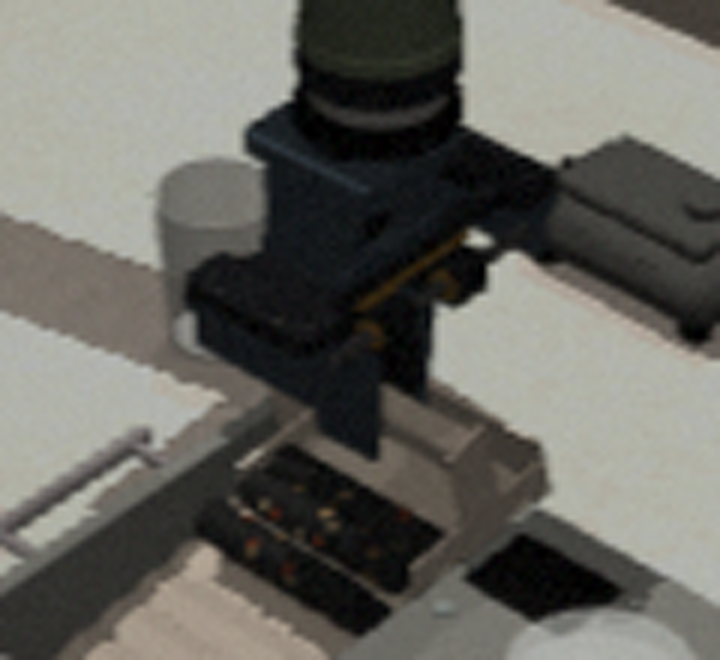

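>>> move_arm(moves=[[[0,0,0],0,-1],[[0,0,0],0,-1],[[0,0,0],0,-1],[[0,0,0],0,-1]])

```text
time_s: 19.9
ee_pos: [593.7, 53.0, 209.7]
ee_rot: [9.3, 90.0, 8.9]
force: [0.6, 1.3, -0.5]
gripper_width: 22.2
```

Run:
```python
from h import *
s=st(); crop("scene","pics/r.png",290,110,410,220,6)
```

```text
{'time_s': np.float64(19.9), 'qpos': array([  3.99,  23.7 ,  93.84,   0.  ,  62.46, -85.62]), 'ee_pos': array([593.73,  52.96, 209.7 ]), 'force': array([ 0.6 ,  1.32, -0.48]), 'gripper_width': np.float64(22.21)}
```

View pics/r.png

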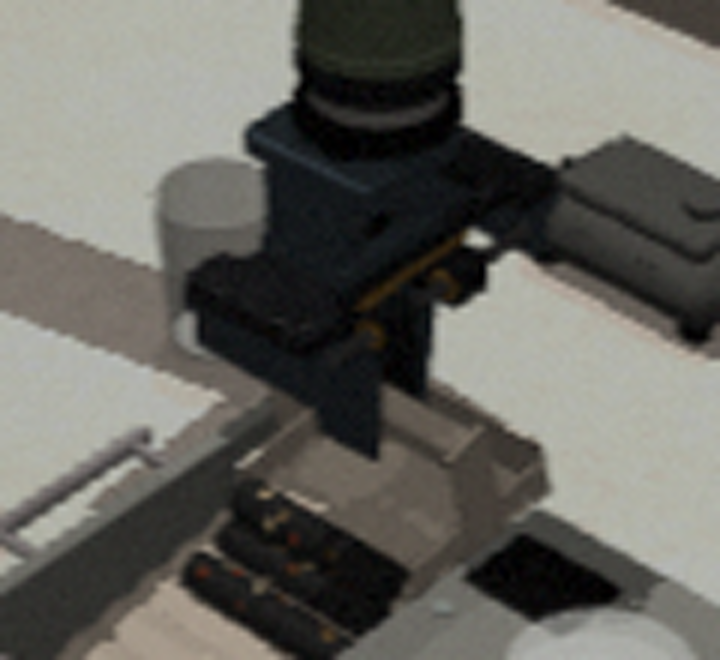

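>>> move_arm(moves=[[[0,0,0],0,-1],[[0,0,0],0,-1],[[0,0,0],0,-1],[[0,0,0],0,-1],[[0,0,0],0,-1],[[0,0,0],0,-1]])

```text
time_s: 20.7
ee_pos: [593.7, 53.0, 209.7]
ee_rot: [95.9, 90.0, 95.5]
force: [0.1, 1.5, -1.6]
gripper_width: 22.4
```

Run:
```python
from h import *
s=st(); crop("scene","pics/s.png",280,120,400,230,6)
crop("top","pics/s2.png",230,140,380,250,5)
```

```text
{'time_s': np.float64(20.7), 'qpos': array([ 4.000e+00,  2.370e+01,  9.384e+01,  1.000e-02,  6.246e+01,
       -8.562e+01]), 'ee_pos': array([593.7 ,  53.02, 209.71]), 'force': array([ 0.09,  1.52, -1.58]), 'gripper_width': np.float64(22.4)}
```

View pics/s.png

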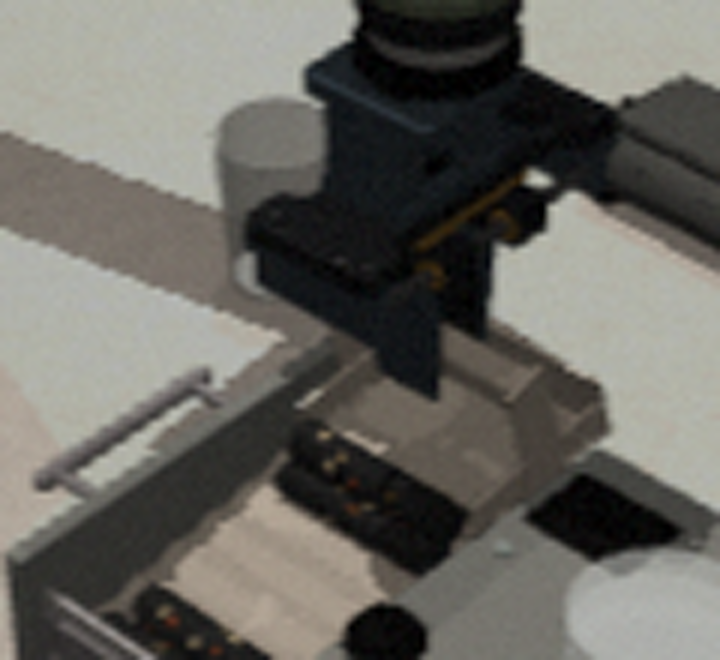

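View pics/s2.png

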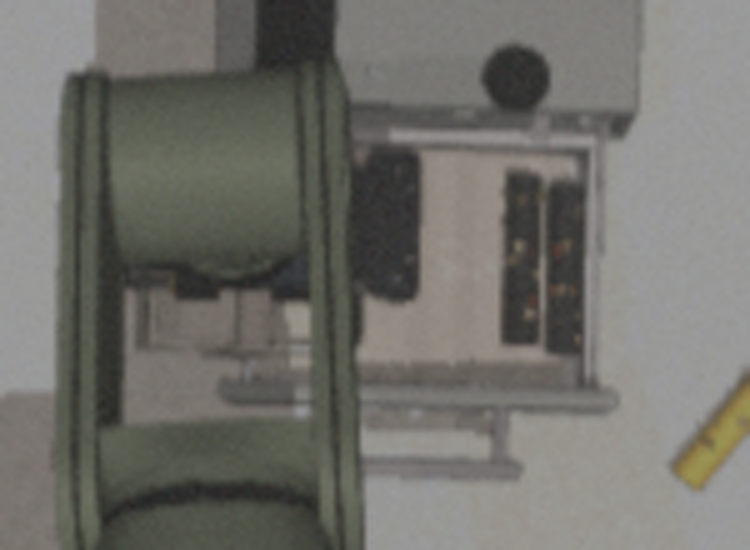

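Run:
```python
from h import *
crop("wrist","pics/t.png",0,0,640,400,1);crop("scene","pics/t2.png",318,175,378,225,12)
```

```text
(no output)
```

View pics/t.png

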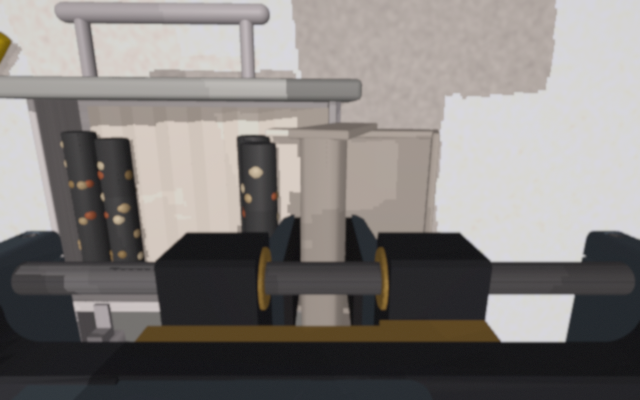

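View pics/t2.png

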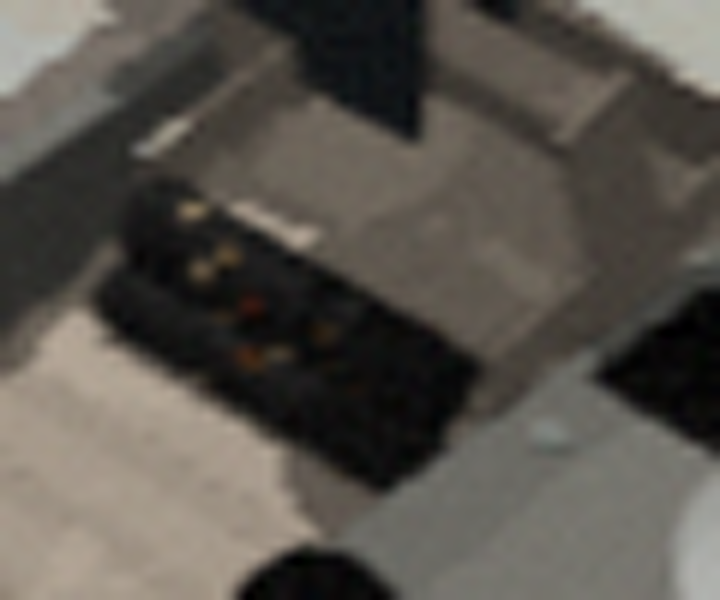

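>>> move_arm(moves=[[[0,0.15,0],0,-1],[[0,0.3,0],0,-1],[[0,0.45,0],0,-1],[[0,0.45,0],0,-1]])

```text
time_s: 21.4
ee_pos: [593.8, 57.6, 210.0]
ee_rot: [7.7, 90.0, 7.4]
force: [0.0, -0.0, 1.7]
gripper_width: 21.6
```

Run:
```python
from h import *
crop("wrist","pics/u.png",0,50,400,350,1.6);crop("scene","pics/u2.png",318,175,378,225,12)
```

```text
(no output)
```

View pics/u.png

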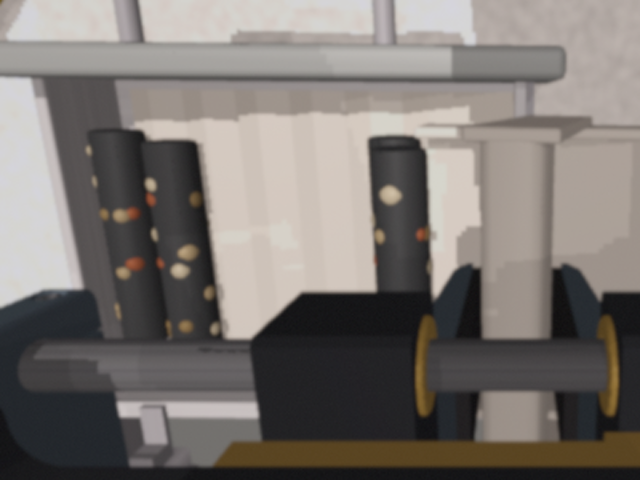

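View pics/u2.png

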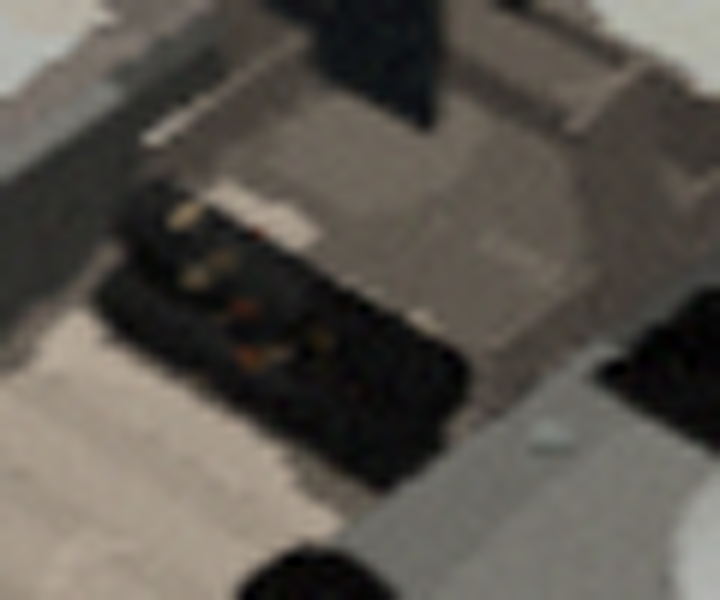

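>>> move_arm(moves=[[[0,0.15,0],0,-1],[[0,0.3,0],0,-1],[[0,0.45,0],0,-1],[[0,0.6,0],0,-1],[[0,0.6,0],0,-1]])

```text
time_s: 22.12
ee_pos: [593.9, 63.7, 209.8]
ee_rot: [37.3, 90.0, 36.9]
force: [-0.2, 0.5, -0.6]
gripper_width: 20.2
```

Run:
```python
from h import *
crop("wrist","pics/v.png",0,50,400,350,1.6);crop("scene","pics/v2.png",318,175,378,225,12)
```

```text
(no output)
```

View pics/v.png

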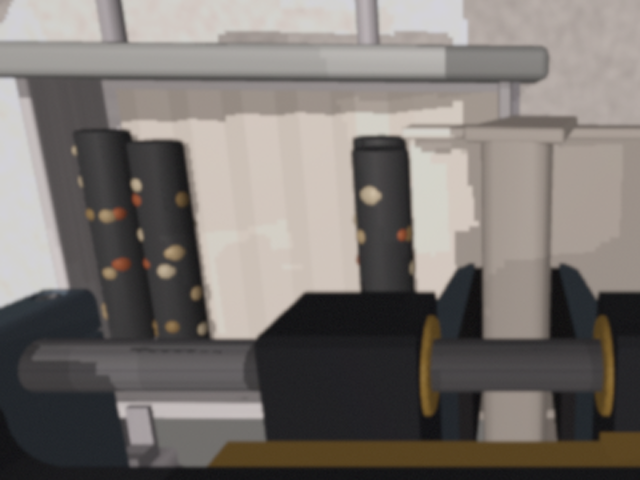

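View pics/v2.png

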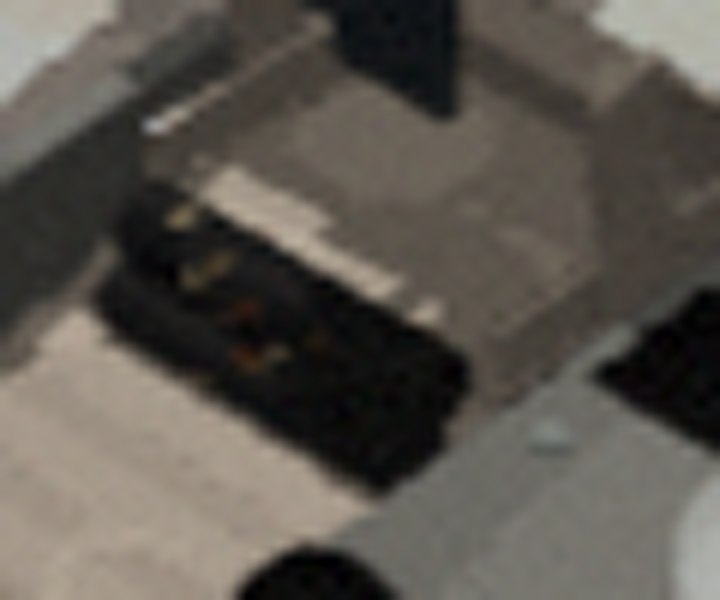

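Run:
```python
from h import *
s=st()
c=viewer.get_calibration("wrist")
import math
for g in (-65,-39,-13,13,39,65):
    y=-36+g*math.cos(math.radians(8))-7*0.14; z=50+g*math.sin(math.radians(8))+7
    for n in("wrist","top","scene"):
        print(g,n,[proj(n,[x,y,z+8],c if n=="wrist" else None).round(0).tolist() for x in (545,593,640)],end=" ")
    print()
```

```text
{'time_s': np.float64(22.22), 'qpos': array([ 5.000e+00,  2.379e+01,  9.368e+01,  1.000e-02,  6.252e+01,
       -8.461e+01]), 'ee_pos': array([593.85,  63.6 , 209.76]), 'force': array([ 0.01,  1.19, -0.24]), 'gripper_width': np.float64(20.74)}
-65 wrist [[87.0, 141.0], [99.0, 207.0], [109.0, 266.0]] -65 top [[336.0, 208.0], [336.0, 192.0], [336.0, 176.0]] -65 scene [[303.0, 219.0], [315.0, 227.0], [327.0, 235.0]] 
-39 wrist [[121.0, 141.0], [131.0, 208.0], [140.0, 268.0]] -39 top [[327.0, 208.0], [327.0, 192.0], [327.0, 176.0]] -39 scene [[309.0, 214.0], [321.0, 222.0], [334.0, 229.0]] 
-13 wrist [[156.0, 142.0], [165.0, 210.0], [172.0, 270.0]] -13 top [[318.0, 208.0], [318.0, 191.0], [318.0, 175.0]] -13 scene [[315.0, 209.0], [327.0, 216.0], [340.0, 224.0]] 
13 wrist [[192.0, 142.0], [199.0, 211.0], [205.0, 272.0]] 13 top [[309.0, 208.0], [309.0, 191.0], [310.0, 175.0]] 13 scene [[321.0, 203.0], [333.0, 211.0], [346.0, 218.0]] 
39 wrist [[229.0, 142.0], [234.0, 212.0], [239.0, 274.0]] 39 top [[300.0, 208.0], [300.0, 191.0], [301.0, 175.0]] 39 scene [[327.0, 198.0], [339.0, 205.0], [352.0, 212.0]] 
65 wrist [[267.0, 142.0], [271.0, 213.0], [273.0, 276.0]] 65 top [[291.0, 207.0], [292.0, 191.0], [292.0, 174.0]] 65 scene [[333.0, 193.0], [345.0, 200.0], [357.0, 207.0]]
```

Run:
```python
from h import *
import math
print(viewer.get_calibration("wrist")["eye"])
for n in("wrist","top","scene"):
    im=viewer.grab_frame(n)[:,:,::-1].copy()
    im=cv2.resize(im,None,fx=4,fy=4,interpolation=cv2.INTER_CUBIC)
    for g in (-65,-39,-13,13,39,65):
        y=-56+g*math.cos(math.radians(8))-7*0.14; z=50+g*math.sin(math.radians(8))+7
        a,b=[proj(n,[x,y,z]) for x in(545,640)]
        cv2.line(im,tuple((a*4+2).astype(int)),tuple((b*4+2).astype(int)),(0,255,0),1)
    if n=="top": im=im[600:960,1040:1520]
    if n=="scene": im=im[680:980,1180:1580]
    if n=="wrist": im=im[400:1000,100:1300]; im=cv2.resize(im,None,fx=.6,fy=.6)
    else: im=cv2.resize(im,None,fx=1.6,fy=1.6)
    cv2.imwrite(f"pics/w_{n}.png",im)
```

```text
[523.49643959  63.25970948 302.4900241 ]
```

View pics/w_wrist.png

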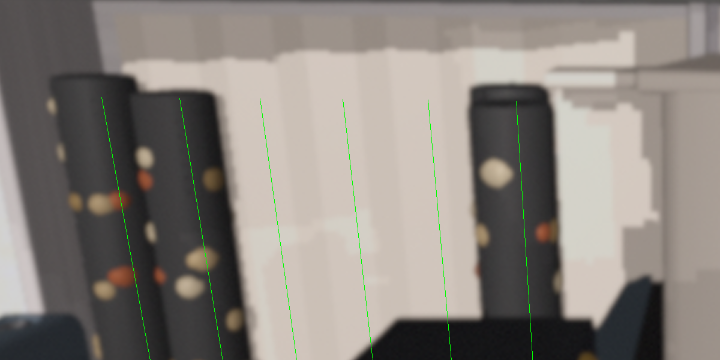

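View pics/w_top.png

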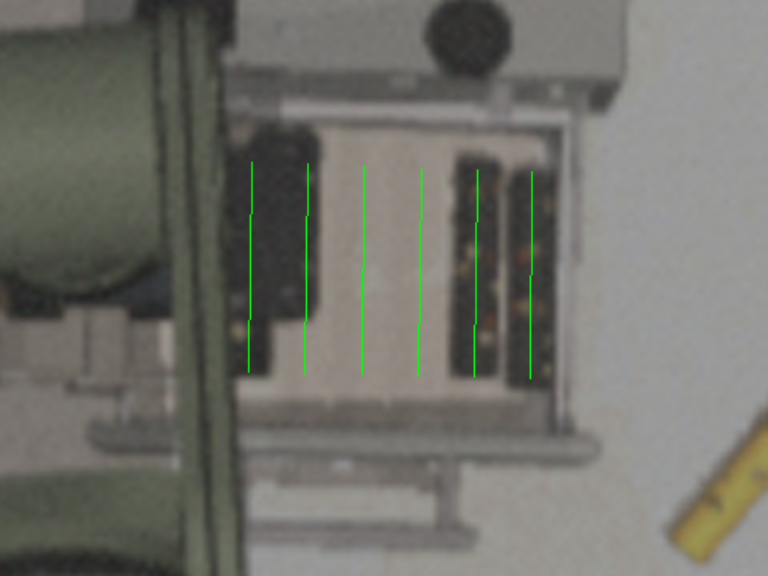

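View pics/w_scene.png

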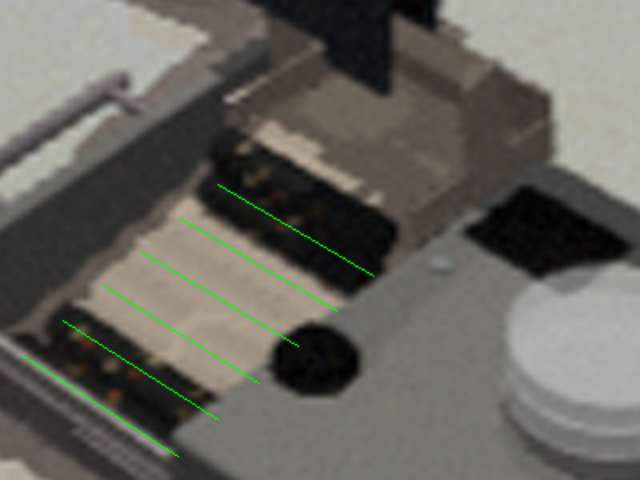

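>>> move_arm(moves=[[[0,0.2,0],0,-1],[[0.05,0.5,0],0,-1],[[0.1,0.8,0],0,-1],[[0.1,1.1,0],0,-1],[[0.1,1.3,0],0,-1],[[0.1,1.3,0],0,-1]], force=4)

```text
time_s: 23.12
ee_pos: [593.5, 76.6, 208.3]
ee_rot: [-173.3, 89.9, -173.7]
force: [0.4, 0.4, -2.3]
gripper_width: 17.8
```

Run:
```python
from h import *
st();crop("wrist","pics/x.png",0,50,400,350,1.6);crop("scene","pics/x2.png",300,150,400,240,7)
```

```text
{'time_s': np.float64(23.12), 'qpos': array([  6.26,  23.99,  93.57,  -0.  ,  62.52, -83.37]), 'ee_pos': array([593.48,  76.62, 208.35]), 'force': array([ 0.37,  0.41, -2.27]), 'gripper_width': np.float64(17.82)}
```

View pics/x.png

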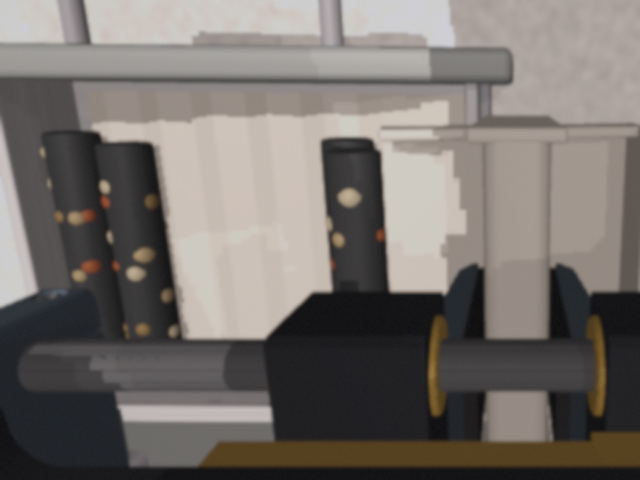

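View pics/x2.png

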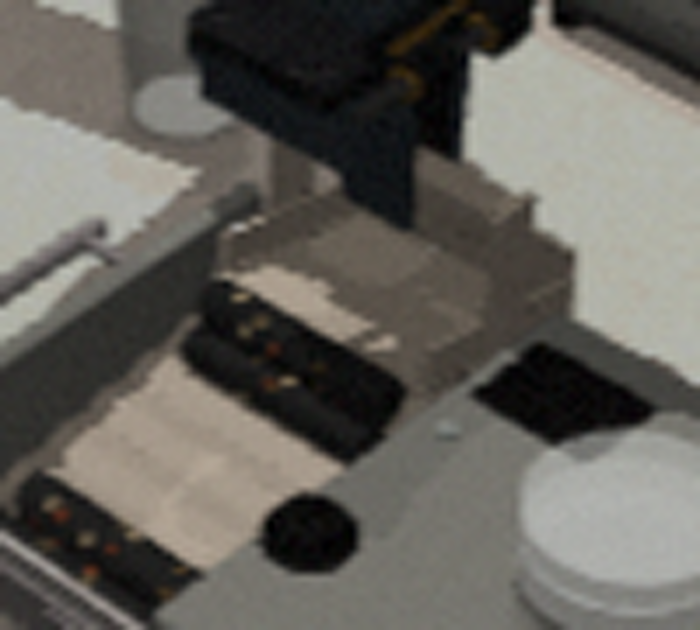

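>>> move_arm(moves=[[[0,0.2,0],0,-1],[[0,0.4,0],0,-1],[[0,0.6,0],0,-1],[[-0.5,0.8,0],0,-1],[[-1,0.8,0],0,-1],[[-2,0.8,0],0,-1],[[-3,1,0],0,-1],[[-4,1.5,0],0,-1],[[-5,2,0],0,-1],[[-5,2,0],0,-1]], force=15)

```text
time_s: 24.48
ee_pos: [594.4, 97.1, 259.9]
ee_rot: [10.4, 89.9, 10.0]
force: [0.9, 0.3, -3.1]
gripper_width: 17.8
```

Run:
```python
from h import *
st();crop("wrist","pics/y.png",0,50,400,350,1.6);crop("scene","pics/y2.png",300,150,400,240,7)
crop("top","pics/y3.png",240,140,380,250,5)
```

```text
{'time_s': np.float64(24.48), 'qpos': array([  8.18,  21.92,  88.94,   0.  ,  69.01, -81.48]), 'ee_pos': array([594.45,  97.09, 259.93]), 'force': array([ 0.88,  0.27, -3.06]), 'gripper_width': np.float64(17.85)}
```

View pics/y.png

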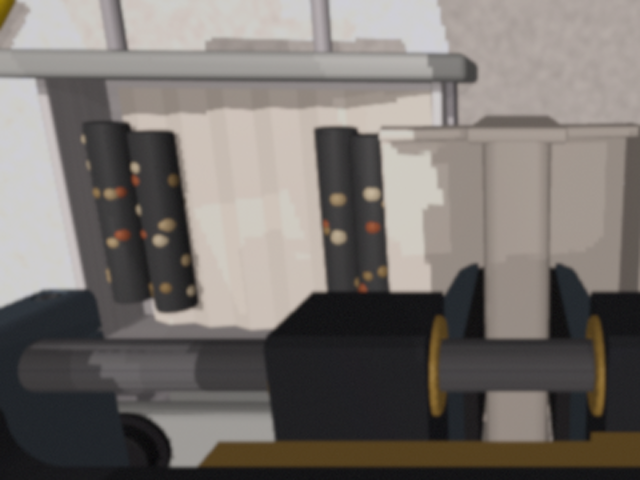

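View pics/y2.png

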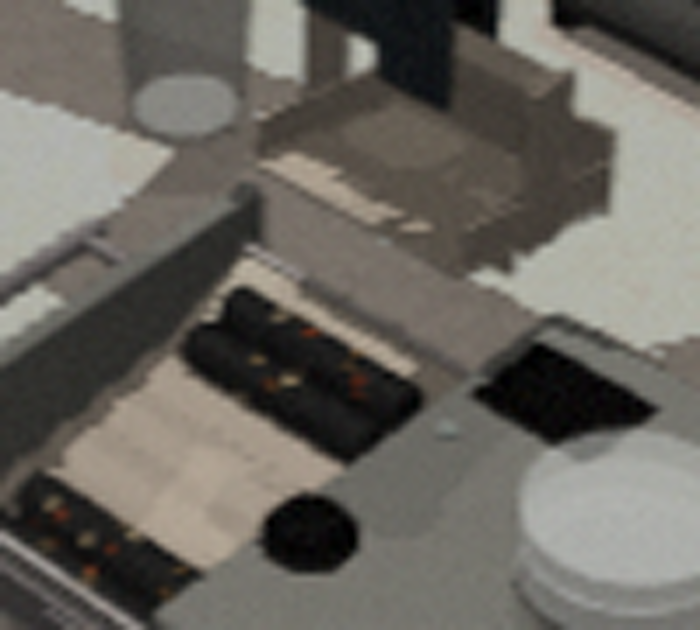

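>>> move_arm(moves=[[[0,1,0],0,-1],[[0,3,0],0,-1],[[0,6,0],0,-1],[[2,8.5,0],0,-1],[[5,9.5,0],0,-1],[[8,9.5,0],0,-1],[[10,9.5,0],0,-1],[[10.8,9.5,0],0,-1],[[11,9.5,0],0,-1],[[11.2,9.5,0],0,-1]])

```text
time_s: 25.88
ee_pos: [595.2, 192.0, 147.6]
ee_rot: [21.6, 89.9, 21.2]
force: [-0.2, -0.6, -1.8]
gripper_width: 17.9
```

>>> move_arm(moves=[[[0.1,0,0],0,-1],[[0.2,0,0],0,-1]])

```text
time_s: 26.12
ee_pos: [595.0, 191.6, 146.0]
ee_rot: [24.6, 89.9, 24.2]
force: [-1.6, -0.4, 6.4]
gripper_width: 18.1
```

>>> move_arm(moves=[[[-0.1,0,0],0,-0.4],[[-0.1,0,0],0,0],[[-0.1,0,0],0,0.1],[[-3,0,0],0,0.1],[[-8,0,0],0,0.1],[[-13,0,0],0,-0.5],[[-13,0,0],0,-1],[[-13,0,0],0,-1]])

```text
time_s: 27.12
ee_pos: [594.2, 191.4, 274.0]
ee_rot: [-167.0, 89.9, -167.3]
force: [-0.1, -0.2, -0.9]
gripper_width: 23.1
```

Run:
```python
from h import *
st();crop("wrist","pics/z.png",0,0,640,400,1);crop("scene","pics/z2.png",290,100,430,230,5)
crop("top","pics/z3.png",220,130,380,250,5)
```

```text
{'time_s': np.float64(27.12), 'qpos': array([ 1.679e+01,  2.343e+01,  8.444e+01,  1.000e-02,  7.220e+01,
       -7.282e+01]), 'ee_pos': array([594.19, 191.35, 274.01]), 'force': array([-0.14, -0.17, -0.9 ]), 'gripper_width': np.float64(23.14)}
```

View pics/z2.png

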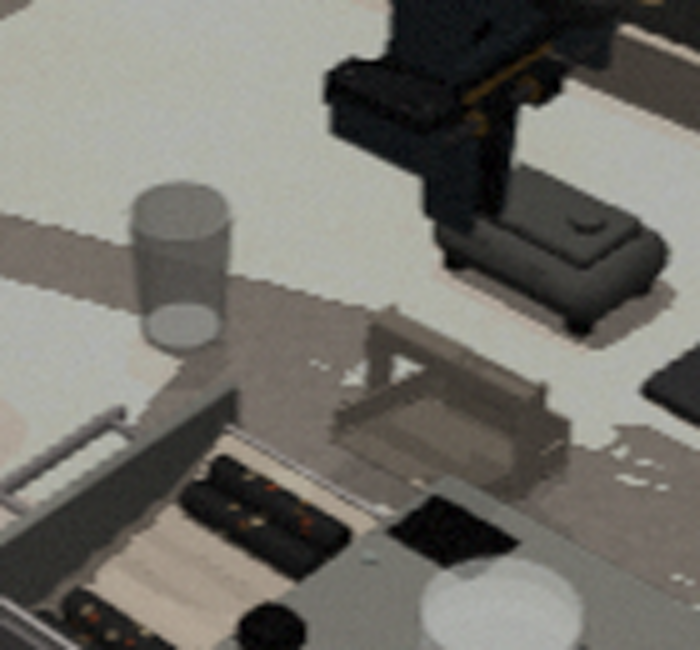

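View pics/z3.png

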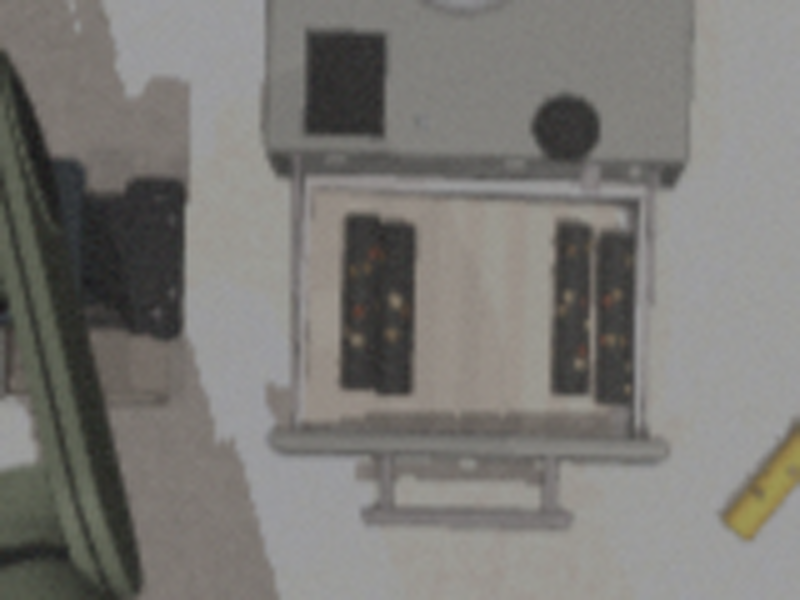

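Run:
```python
from h import *
f=lambda u,v:(220+u/5-.4,130+v/5-.4)
for n,u,v,z in(("apron rod",362,302,82),("apron rod L",343,302,76),("seated",398,308,73),("r3",572,308,57),("r4",616,317,54),("wall in",311,302,78),("wall out",299,302,78)):print(n,onz("top",f(u,v),z).round(1))
p=onz("top",f(362,302),82)
cmd([p[0],79,190],89.6);cmd([p[0],79,153.5],89.6)
```

```text
apron rod [594.4  25.7  82. ]
apron rod L [594.8  36.8  76. ]
seated [592.    5.3  73. ]
r3 [594.9 -95.8  57. ]
r4 [ 590.2 -121.7   54. ]
wall in [594.3  55.1  78. ]
wall out [594.2  61.9  78. ]
shift cm [  8.29 -11.22   0.14] tool y dir 89.61  turn 0.000 rad (alt -3.141) tilt 0.21
shift cm [ 11.94 -11.22   0.15] tool y dir 89.61  turn 0.000 rad (alt -3.141) tilt 0.21
```

View pics/z.png

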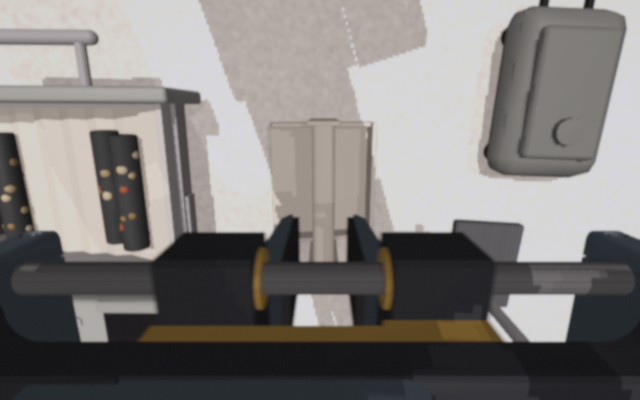

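>>> move_arm(moves=[[[0,-3,0.1],0,0.1],[[1,-7,0.1],0,0.1],[[4,-11.3,0.1],0,0.1],[[8,-11.3,0.1],0,0.1],[[8.3,-11.3,0.1],0,0.1],[[8.3,-11.3,0.1],0,0.1]], force=20)

```text
time_s: 28.02
ee_pos: [595.3, 78.9, 192.0]
ee_rot: [70.1, 90.0, 69.8]
force: [0.8, 0.7, 0.1]
gripper_width: 50.5
```

Run:
```python
from h import *
st();crop("wrist","pics/aa.png",80,80,480,300,1.8);cmd([594,78.5,154])
crop("top","pics/aa2.png",220,130,380,250,5)
```

```text
{'time_s': np.float64(28.02), 'qpos': array([ 6.450e+00,  2.498e+01,  9.455e+01,  1.000e-02,  6.047e+01,
       -8.319e+01]), 'ee_pos': array([595.26,  78.89, 191.97]), 'force': array([0.8 , 0.74, 0.07]), 'gripper_width': np.float64(50.52)}
shift cm [ 3.88 -0.06 -0.17] tool y dir 89.66  tilt 0.11
```

View pics/aa.png

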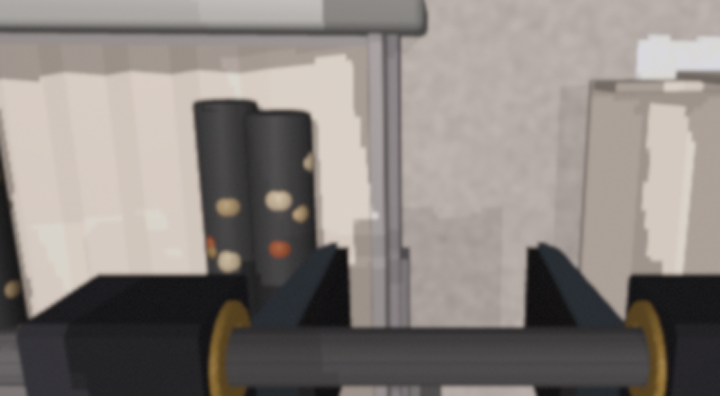

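>>> move_arm(moves=[[[1.5,-0.05,0],0,0.1],[[2.5,-0.05,0],0,0.1],[[3.2,-0.05,0],0,0.1],[[3.7,-0.05,0],0,0.1],[[3.7,-0.05,0],0,0.1]])

```text
time_s: 28.75
ee_pos: [594.7, 78.0, 154.3]
ee_rot: [-177.9, 90.0, -178.3]
force: [0.0, -0.5, -0.2]
gripper_width: 50.1
```

Run:
```python
from h import *
st();crop("wrist","pics/ab.png",80,80,480,300,1.8);crop("scene","pics/ab2.png",300,140,400,230,7)
```

```text
{'time_s': np.float64(28.75), 'qpos': array([  6.37,  27.08,  97.17,   0.  ,  55.79, -83.24]), 'ee_pos': array([594.72,  77.99, 154.29]), 'force': array([ 0.05, -0.47, -0.24]), 'gripper_width': np.float64(50.07)}
```

View pics/ab.png

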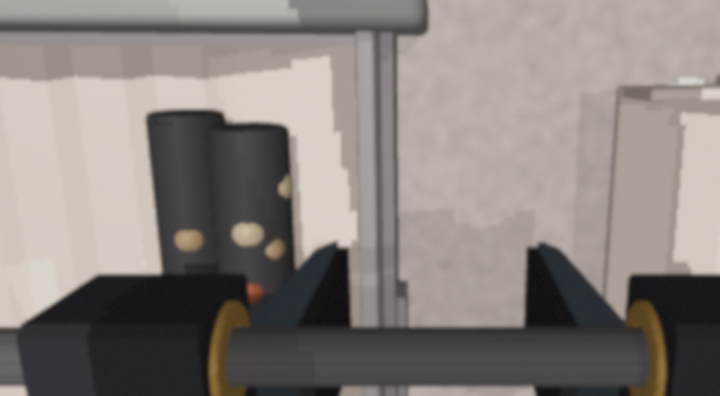

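View pics/ab2.png

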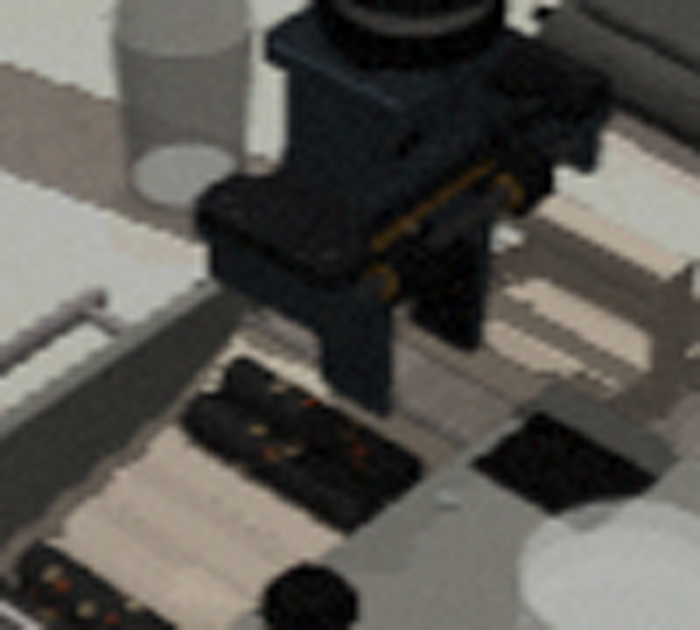

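>>> move_arm(moves=[[[0,-0.2,0],0,0.1],[[0,-0.4,0],0,0.1],[[0,-0.6,0],0,0.1],[[0,-0.8,0],0,0.1],[[0,-1.0,0],0,0.1],[[0,-1.2,0],0,0.1]])

```text
time_s: 29.6
ee_pos: [594.8, 65.9, 154.8]
ee_rot: [55.3, 90.0, 54.9]
force: [-0.6, 0.4, -0.1]
gripper_width: 50.2
```

Run:
```python
from h import *
st();crop("wrist","pics/ac.png",0,60,400,280,1.8);crop("scene","pics/ac2.png",300,140,400,230,7)
```

```text
{'time_s': np.float64(29.6), 'qpos': array([ 5.220e+00,  2.693e+01,  9.737e+01,  1.000e-02,  5.570e+01,
       -8.440e+01]), 'ee_pos': array([594.83,  65.92, 154.8 ]), 'force': array([-0.65,  0.44, -0.07]), 'gripper_width': np.float64(50.17)}
```

View pics/ac.png

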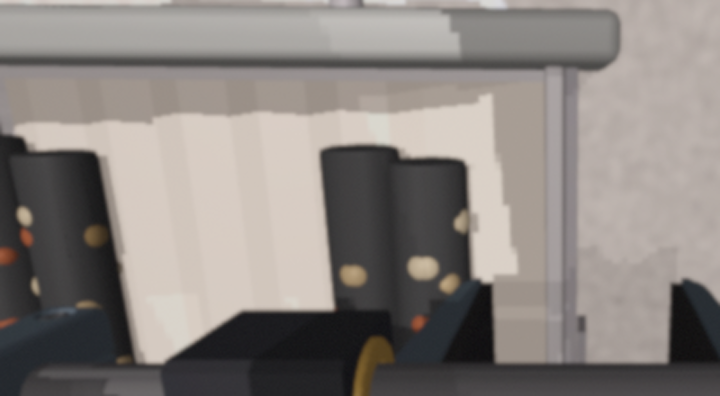

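View pics/ac2.png

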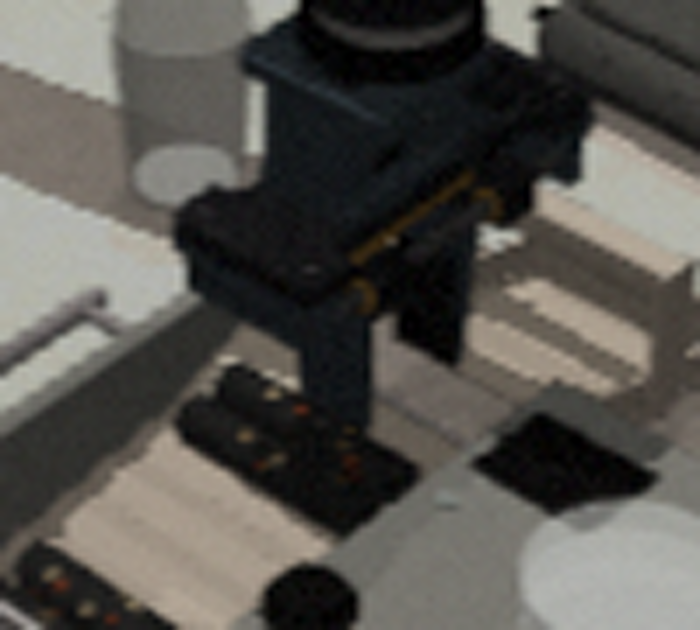

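>>> move_arm(moves=[[[0,-0.2,0],0,0.1],[[0,-0.4,0],0,0.1],[[0,-0.6,0],0,0.1],[[0,-0.8,0],0,0.1],[[0,-0.8,0],0,0.1]])

```text
time_s: 30.32
ee_pos: [594.7, 57.8, 154.7]
ee_rot: [-153.8, 90.0, -154.2]
force: [-0.1, -0.3, 0.0]
gripper_width: 50.1
```

Run:
```python
from h import *
st();crop("wrist","pics/ad.png",0,60,400,280,1.8);crop("scene","pics/ad2.png",300,140,400,230,7)
```

```text
{'time_s': np.float64(30.32), 'qpos': array([  4.45,  26.87,  97.5 ,  -0.  ,  55.64, -85.15]), 'ee_pos': array([594.7 ,  57.79, 154.68]), 'force': array([-0.11, -0.27,  0.03]), 'gripper_width': np.float64(50.13)}
```

View pics/ad.png

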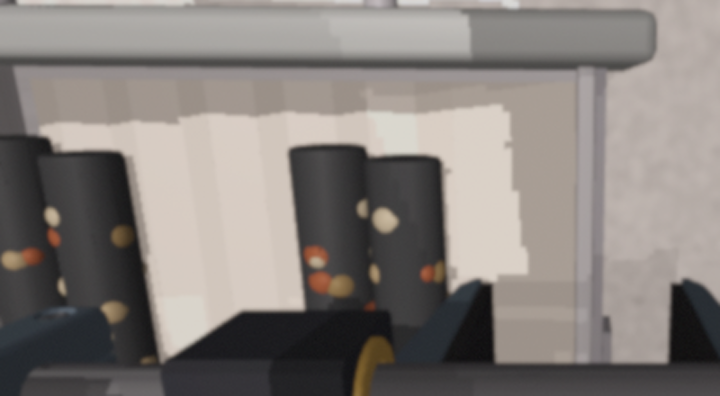

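View pics/ad2.png

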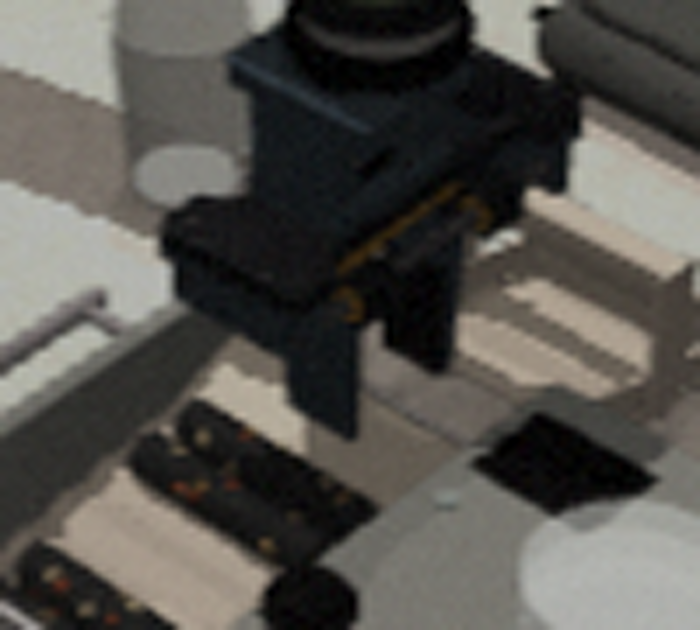

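>>> move_arm(moves=[[[0,0.5,0],0,0.1],[[-2,0.7,0],0,0.1],[[-5,0.7,0],0,0],[[-9,0.7,0],0,-1],[[-9.5,5,0],0,-1],[[-9.5,10,0],0,-1],[[-9.5,13,0],0,-1],[[-9.5,13,0],0,-1]])

```text
time_s: 31.42
ee_pos: [595.3, 190.2, 249.5]
ee_rot: [107.4, 90.0, 107.2]
force: [0.2, -0.2, -0.0]
gripper_width: 0.6
```

Run:
```python
from h import *
import math
st()
im=viewer.grab_frame("top")[:,:,::-1].copy()
im=cv2.resize(im,None,fx=5,fy=5,interpolation=cv2.INTER_CUBIC)[650:1250,1150:1900]
cv2.imwrite("pics/ae.png",im)
crop("scene","pics/ae2.png",290,140,410,240,6)
f=lambda u,v:(230+u/5-.4,130+v/5-.4)
print("btn",onz("top",f(517,128),126))
cmd([690,-88,235]);
```

```text
{'time_s': np.float64(31.42), 'qpos': array([ 1.666e+01,  2.438e+01,  8.653e+01,  2.000e-02,  6.908e+01,
       -7.315e+01]), 'ee_pos': array([595.31, 190.24, 249.54]), 'force': array([ 0.21, -0.16, -0.04]), 'gripper_width': np.float64(0.61)}
btn [689.4050165  -88.73213311 126.        ]
shift cm [  1.47 -27.53   9.62] tool y dir 89.66  tilt 0.05
```

View pics/ae.png

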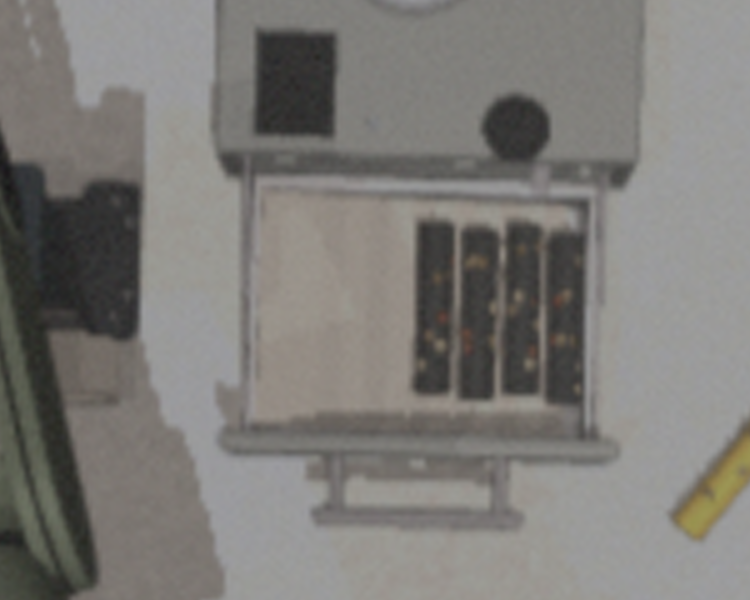

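View pics/ae2.png

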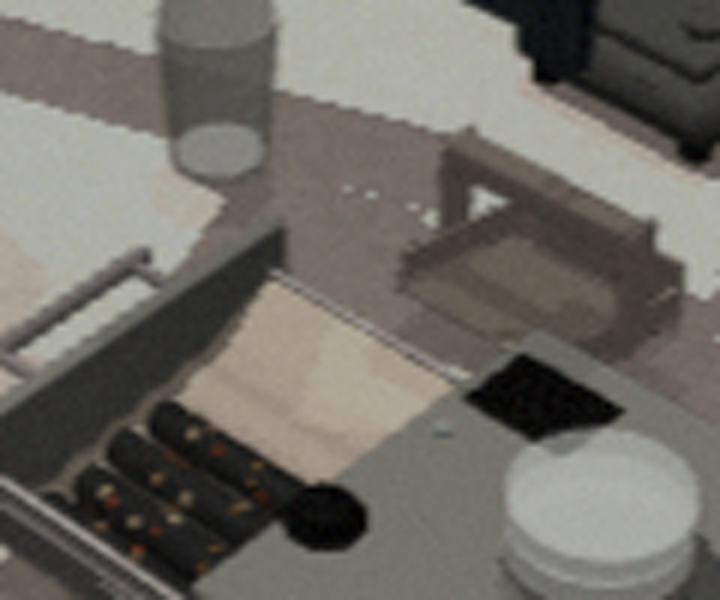

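>>> move_arm(moves=[[[0,-3,1],0,-1],[[0,-9,3.2],0,-1],[[0,-15,5.3],0,-1],[[0,-21,7.4],0,-1],[[1,-26,9.2],0,-1],[[1.5,-27.5,9.6],0,-1],[[1.5,-27.5,9.6],0,-1],[[1.5,-27.5,9.6],0,-1]])

```text
time_s: 32.52
ee_pos: [689.4, -86.6, 235.1]
ee_rot: [89.9, 90.0, 89.6]
force: [-0.5, 0.7, -0.2]
gripper_width: 0.5
```

Run:
```python
from h import *
st();cmd([689.5,-88.5,206]);crop("scene","pics/af.png",290,120,420,240,6)
```

```text
{'time_s': np.float64(32.52), 'qpos': array([-8.120e+00,  3.118e+01,  7.701e+01,  4.000e-02,  7.182e+01,
       -9.778e+01]), 'ee_pos': array([689.36, -86.57, 235.13]), 'force': array([-0.52,  0.72, -0.19]), 'gripper_width': np.float64(0.46)}
shift cm [ 2.91 -0.2   0.01] tool y dir 89.65  tilt 0.04
```

View pics/af.png

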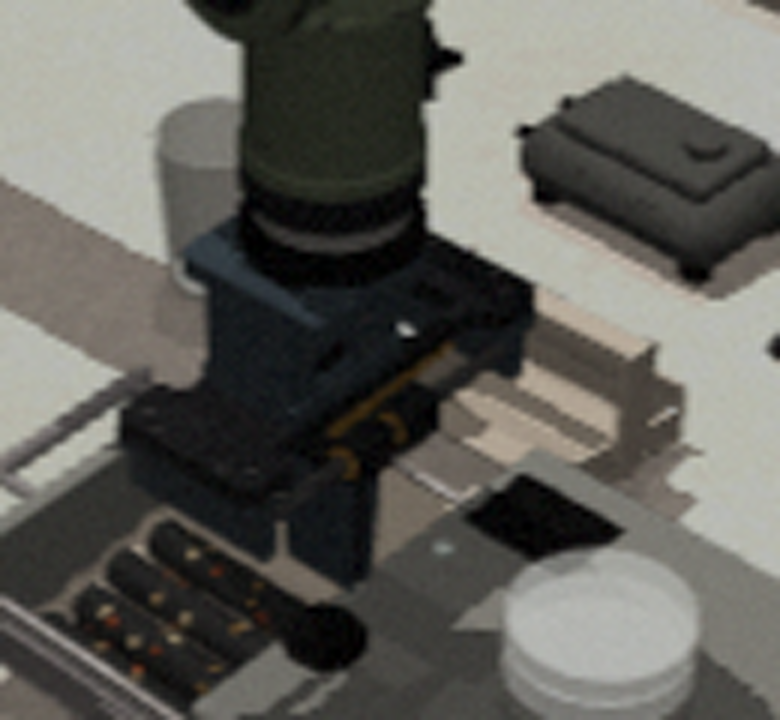

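>>> move_arm(moves=[[[1.5,-0.2,0],0,-1],[[2.7,-0.2,0],0,-1],[[3.0,-0.2,0],0,-1],[[3.3,-0.2,0],0,-1],[[3.6,-0.2,0],0,-1],[[3.75,-0.2,0],0,-1],[[3.75,-0.2,0],0,-1]])

```text
time_s: 33.45
ee_pos: [689.5, -89.2, 197.5]
ee_rot: [124.0, 89.9, 123.6]
force: [-2.6, 2.5, 4.9]
gripper_width: 0.7
```

>>> move_arm(moves=[[[0.1,0,0],0,-1],[[0.1,0,0],0,-1],[[0,0,0],0,-1],[[-2,0,0],0,-1],[[-6,0,0],0,-1],[[-10,0,0],0,-1],[[-10,0,-4],0,-1],[[-10,0,-10],0,-1],[[-10,0,-16],0,-1],[[-10,0,-20],0,-1],[[-10,0,-20],0,-1],[[-10,0,-20],0,-1],[[-10,0,-20],0,-1],[[-10,0,-20],0,-1],[[-10,0,-20],0,-1],[[-10,0,-20],0,-1],[[-10,0,-20],0,-1],[[-10,0,-20],0,-1],[[-10,0,-20],0,-1],[[-10,0,-20],0,-1]])

```text
time_s: 35.95
ee_pos: [489.7, -88.3, 297.3]
ee_rot: [43.5, 90.0, 43.1]
force: [-0.3, -0.3, -0.4]
gripper_width: 0.5
```

Run:
```python
from h import *
st();crop("scene","pics/ag.png",270,100,430,240,5);crop("top","pics/ag2.png",200,60,400,260,3)
```

```text
{'time_s': np.float64(35.95), 'qpos': array([-1.1550e+01,  1.1130e+01,  9.8870e+01,  1.0000e-02,  6.9990e+01,
       -1.0116e+02]), 'ee_pos': array([489.72, -88.3 , 297.28]), 'force': array([-0.28, -0.26, -0.39]), 'gripper_width': np.float64(0.47)}
```

View pics/ag.png

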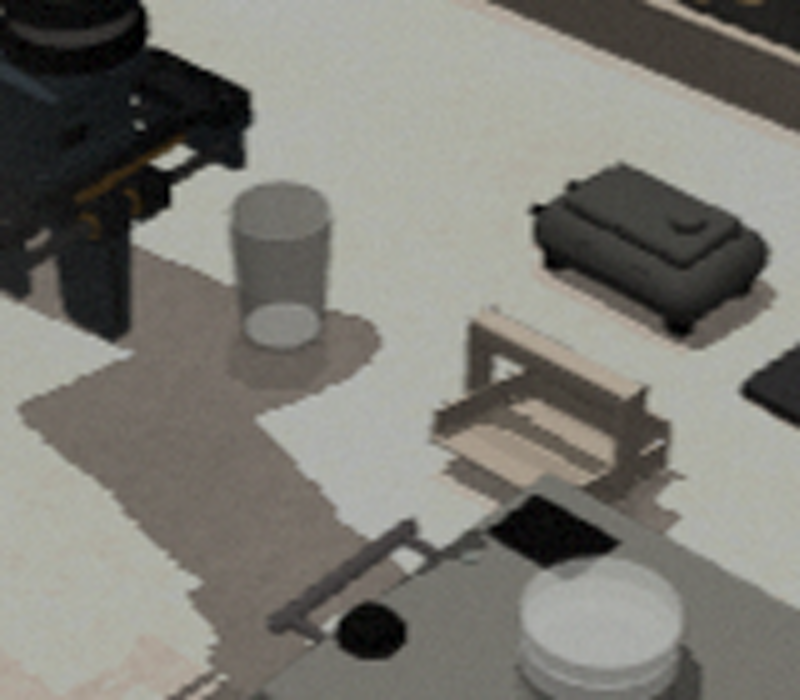

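View pics/ag2.png

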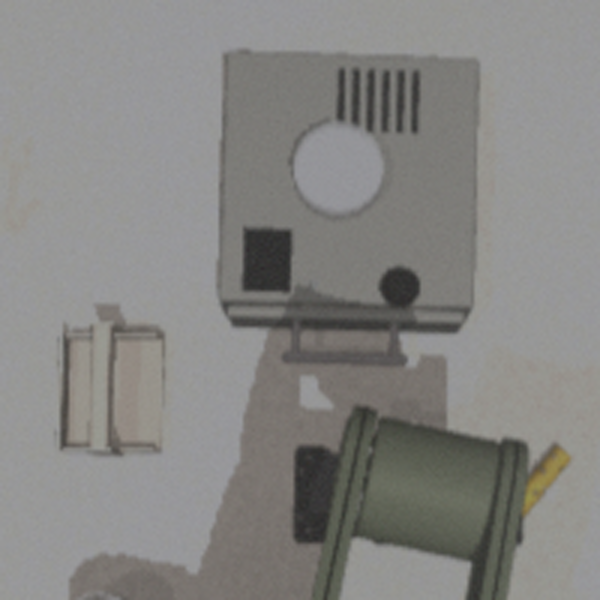

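>>> move_arm(moves=[[[0,0,0],0,-1],[[0,0,0],0,-1],[[0,0,0],0,-1],[[0,0,0],0,-1],[[0,0,0],0,-1],[[0,0,0],0,-1],[[0,0,0],0,-1],[[0,0,0],0,-1],[[0,0,0],0,-1],[[0,0,0],0,-1],[[0,0,0],0,-1],[[0,0,0],0,-1],[[0,0,0],0,-1],[[0,0,0],0,-1],[[0,0,0],0,-1],[[0,0,0],0,-1]])

```text
time_s: 38.05
ee_pos: [489.7, -88.3, 297.3]
ee_rot: [40.9, 90.0, 40.5]
force: [0.7, 0.6, -0.5]
gripper_width: 0.2
```

Run:
```python
from h import *
st()
im=viewer.grab_frame("top")[:,:,::-1].copy();cv2.imwrite("pics/ah.png",im)
o=cv2.imread("pics/a_top.png");
g=lambda i:cv2.cvtColor(i,cv2.COLOR_BGR2GRAY)
a=np.vstack([cv2.resize(k[150:195,265:365],None,fx=7,fy=6,interpolation=cv2.INTER_CUBIC) for k in(o,im)])
cv2.imwrite("pics/ai.png",a)
```

```text
{'time_s': np.float64(38.05), 'qpos': array([-1.1550e+01,  1.1130e+01,  9.8870e+01,  1.0000e-02,  6.9990e+01,
       -1.0116e+02]), 'ee_pos': array([489.74, -88.31, 297.25]), 'force': array([ 0.73,  0.55, -0.5 ]), 'gripper_width': np.float64(0.22)}
```

View pics/ai.png

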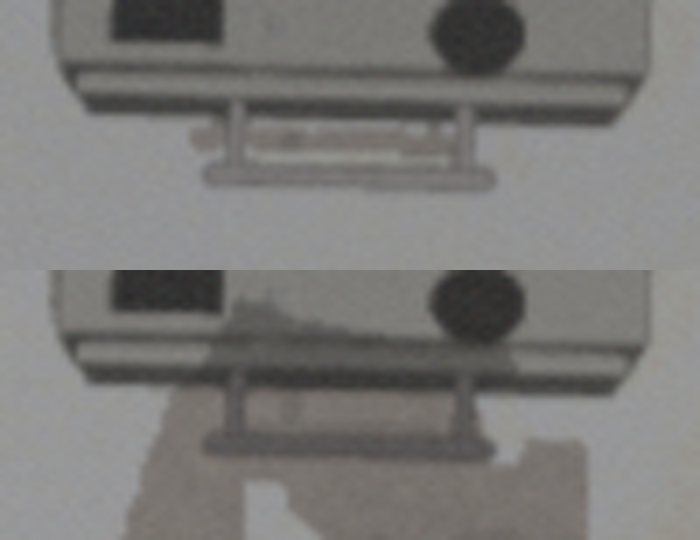

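The drawer's handle is back at the same pixels as in the first picture, so the drawer is home. The scoop stands upright and the robot is clear of everything, so I'm handing in.

```bash
python3 -c "
from workcell import env
print(env.job_done())"
```

```text
the job is handed in; nothing more can be done
None
```

The job is done and handed in at about 38 s, within the 72 s limit, with one rod needing a push to seat. No verdict came back.

- **Drawer:** I pulled it out until it locked.
- **Pour:** The tool can only turn about its vertical axis. So I hooked the scoop's foot on the drawer's left wall and tipped it lip-down, with a light grip on the bar.
- **Stuck rod:** Two rods rolled straight to the low side. One settled in the top groove and the last came to rest on top of it. I withdrew the scoop, set it upright on the bench, and nudged that rod down the apron with a fingertip.
- **Release:** I pressed the button with closed fingers, and the drawer glided home.

Last checks:

- **Rods:** Just before the press, the top view showed four rods side by side, one pitch apart, in the four lower grooves (tray y = -65, -39, -13 and 13 mm).
- **Drawer and scoop:** At the end the handle was at the same pixels as in the first picture. The scoop stood upright with the arm clear of it.
- **Bystanders:** The beaker, pump and dishes looked unmoved. The wash bottle was not looked at again after I lifted the scoop, and nothing went near it after that.
- **Not checked:** With the drawer shut the rods can't be seen, so I could not confirm that they stayed in their grooves while it closed.
- **Measurements that disagreed:** I first took the tray's middle to be about 20 mm too far left, and corrected it when the rods' positions did not match.

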